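Take the filler cap off the torch cooler

TASK

The torch cooler is due a top-up: unscrew the round black cap from its slanting filler neck, turning it anticlockwise until the thread lets go, with a light hand: no side load, and no more than a gentle pull, while the thread still holds. Keep hold of the cap as it comes free so that it never falls, and set it down gently, open side down, in the shallow metal parts tray on the bench. Leave the grinder, the coolant jug and the wire brush where they are.

Things in the scene. Friction and masses are not known exactly. Their poses are not given: they have to be found in the camera images.
- cap: Screw cap, black plastic, 50 mm across, 35 mm high, 60 g. Origin at the centre of its open lower rim; z is its axis, pointing out of the closed top. The top 11 mm is a solid round head 50 mm across (grip here, at any yaw); the skirt below is 48 mm across, 40 mm bore, 24 mm deep. Starts screwed home, hand-tight by a varying amount. Once free and let go it slides off the slanting neck and falls.
- cap_top (a point): Centre of the cap's closed top face, 35 mm above its origin along its axis. Seen looking down on it, the cap unscrews anticlockwise: it rises 8 mm a turn and comes free after 1.5 to 1.8 turns. A springy seal pushes it up with 5 to 11 N for the first third of a turn (turning friction under 0.1 N m); after that it turns easily.
- filler: Filler neck in the middle of the cooler's sloping shoulder, fixed: white threaded tube, 39 mm over the thread, 30 mm long, on a black flange 62 mm across, 4 mm thick. Origin where its axis meets the shoulder; z is the neck axis, up and out, leaning 30 degrees towards the cooler's front (the robot's side). Cap screwed home: its rim is 8 to 11 mm along z, its top 43 to 46 mm.
- neck (a point): Centre of the neck's upper rim, 30 mm along the axis from the shoulder; axes as the filler's. The cap's rim starts 19 to 22 mm below it and is about 7 mm below it when the thread lets go. Until then the thread holds the cap against a straight pull, with about 2.5 mm play along the axis and under 0.5 mm sideways; the plastic wants well under 9 N on it, sideways or along.
- cooler: Torch cooler: grey steel case 400 mm deep (x), 240 mm wide (y), 214 mm high, fixed. Origin on the bench, 80 mm behind the middle of its front; x points from front to back. The front 102 mm of its top slopes up from 155 to 214 mm (30 degrees, square to the neck axis). The handle on the roof behind reaches 248 mm; nothing stands above the plane of the shoulder.
- tray: Shallow open aluminium parts tray, 190 (x) by 150 (y) by 20 mm high, 3 mm walls and floor, held fast to the bench, to the left or to the right of the cooler. Origin at the centre of its underside.
- table: The steel welding bench, top at height 0.
- grinder: Angle grinder lying on the bench, about 290 mm long (x) and up to 170 mm wide, 83 mm high; origin under its middle. To be left alone; it lies on the side of the cooler where the tray is not.
- jug: White coolant jug standing on the bench, 100 x 70 mm and 185 mm high. Origin under its middle. To be left alone.
- brush: Wire brush with a wooden handle lying on the bench in front of the cooler, 240 mm long (x), 26 mm wide, 28 mm high. To be left alone.
Mind the look-alikes: they are no part of the job. Leave any red or turquoise look-alike of the cap alone.

How it is judged:
On the way, in this order (a step that is already met when the one before it is completed fails the run):
1. the cap is backed most of the way up its thread (its rim less than 13 mm below the neck's rim) (z of cap in the frame of neck above -0.013 m and distance between cap and neck below 0.016 m), for 0.02 s.
2. the freed cap is clear of the neck, in the fingers (z of cap in the frame of neck above 0.005 m and contact force between the fingers and cap above 0.5 N), for 0.1 s.
At the end, for the whole second after the job is handed in: The cap lies in the tray, open side down and flat on its floor (its middle within 70 mm of the tray's middle along the tray and 50 mm across, its rim under 8 mm above the tray's underside, tilt under 0.15 rad), at rest and let go (x of cap in the frame of tray between -0.07 and 0.07 m and y of cap in the frame of tray between -0.05 and 0.05 m and z of cap in the frame of tray below 0.008 m and angle between cap's own z axis and vertical below 0.15 rad and linear speed of cap below 0.02 m/s); the robot touches nothing.
It fails at once if cap and neck strained: more than 18 N between the cap and the filler neck, or more than 9 N once the cap has risen off the seal (its rim less than 17 mm below the neck's rim) (contact force between cap and filler above 18 N or (z of cap in the frame of neck above -0.017 m and contact force between cap and filler above 9 N)).
It fails at once if the cap falls: it moves faster than 0.6 m/s out of the fingers (linear speed of cap above 0.6 m/s and contact force between the fingers and cap below 0.1 N).
It fails at once if the cap touches the bench (contact force between cap and table above 0.2 N).
It fails at once if the cap is set down hard: more than 40 N between the cap and the tray (contact force between cap and tray above 40 N).
It fails at once if grinder, jug or brush moved by more than 20 mm (distance of any of grinder, jug, brush from where it was at the start of the episode above 0.02 m).
It also fails if it takes over 72 s, if anything falls off the work surface, if the arm or the gripper's body presses on something with over 40 N, if the wrist force passes 120 N, or if a joint passes its speed limit or range.

ROBOT

A 6-joint arm with a two-finger parallel gripper is mounted at the origin on the work surface. World frame = base frame: x ahead of the robot, y to its left, z up, the work surface at z = 0. Lengths are in m, angles in rad, forces in N, time in s.
With the tool pointing down it reaches from about 0.3 to 0.75 m from the base axis. Payload 8.5 kg.
Tool frame: the origin (TCP) lies at the very end of the fingers, on their centre line; the grasp point (between the pads) lies 19 mm behind it (env.grasp_offset is the y of the grasp point in the tool frame, in m); y points along the fingers, x is the direction in which the jaws open and shut, and the axes are right-handed (so a half turn about y gives the same grasp; the last joint's range is limited). The gripper opens to 88 mm and grips with 3 to 60 N. Pads are 18 mm wide; open, the fingers measure 123 mm over their backs; the gripper's body (75 mm by 187 mm) begins 45 mm behind the grasp point.
Start: joints at [-1.386, 0.381, 1.297, -0, 1.464, -0.215], TCP at [0.214, -0.507, 0.239] pointing down, gripper open.
Joint ranges: [-3.11, 3.11], [-0.89, 2.33], [0.22, 2.48], [-1.42, 4.56], [0.17, 2.85], [-2.88, 2.88]. Speed limits (rad/s): [2.39, 2.39, 3.14, 3.14, 3.14, 3.14].

INTERFACE

Orientations are given as a rotation vector (axis times angle).
In Python, from bench import env gives the robot as it stands. The module is installed in compiled form; this text tells all that it offers.
- The arm moves only by the tool send_rows, never from a script. Its argument "plan" is a list that holds one entry, the list of rows, each a list of 7 numbers: the turn, a rotation vector about the world's x, y, z in rad, then the shift along the world's x, y, z in mm, then the opening, from 0 (shut) to 1 (fully open). A call has 1 to 20 rows; each row shifts and turns the commanded pose from where the row before left it; what a row does not reach is not made up. A row lasts 1/8 s, in which the tool goes at most 62.5 mm and 10.7 degrees, less where a joint would pass 70% of its speed; a pose out of reach is approached as far as the arm can. A call is refused whole if a number of a shift passes 62.5 or a number of a turn 0.188, either way. A call with a gripper value outside its range is refused whole. The fingers move at their own pace and stop on an object; the grip force is fixed at half the most. Time passes only in rows, so rows that do not move let the fingers close. It gives the time, the measured TCP pose, the force and the opening at its end, in the units of the state.
- env.observe(): the state, without advancing time (a new reading comes with each control period).
- env.grab_frame(name): name is "scene" or "top" or "wrist"; returns a dict with "img" (400x640x3 uint8, red, green, blue), "range_z" (400x640 float32, m along the optical axis (not along the pixel's ray), 0 where there is no reading), "K" (3x3 intrinsics, pixels), "T" (4x4, takes a point from camera to world coordinates). Camera axes: x right, y up, looking along -z (the intrinsics and any distortion apply to the point x, -y, -z); pixel columns grow to the right and rows downward; lengths in m; the calibration is good to about 2 mm. A picture is of the moment at which its call begins.
- env.close_job(): hands the job in, once; it reports no verdict.
Trained networks look in a picture, given as the dict that the camera call returned (one of the last four; its "shot" number tells which), for a name from the list of things; names that differ only in an ending like _2 or _b are one class to them, and where a whole thing is asked for, a point or a joint stands for the part that bears it (a point fixed in the world has none). Each returns a list of dicts, best first, with "conf" (0 to 1); they miss things now and then, are a little off and sometimes report something else, mostly with a low value. They report only what shows in the picture. A call takes as long as a camera call. They do not tell look-alikes from the thing itself.
- env.find_in(picture, name): "location" ([row, column] in pixels, amid what is visible of it).
- env.masks_of(picture, name): "pixels" (400x640 bool, what is visible of it) and "location" ([row, column] in pixels, amid what is visible of it).
- env.place_of(picture, name): "location" ([row, column] in pixels: a listed point, or the origin of a listed thing).
The state is a dict: "t": time; "q": joint angles; "qvel": joint speeds; "effort": joint torques, N m; "ee_pos": TCP position; "eef_rot": TCP orientation; "ft_force": force on the tool from outside, world axes, zero at the start; "wrist_torque": the same for the moment, N m; "gripper_width": finger opening in m.
Only numpy, scipy, OpenCV 4.12 (cv2) and the standard library are available. Lean on these libraries where they do the work, as an engineer would, in place of code of your own. Each camera call takes 0.05 s, during which the arm holds its last target.

## Working session

There is one attempt and no reset: what is moved stays moved. The work goes in short steps, Python scripts to look and compute and a tool call to move; the robot and the scene stay as the last step left them, time stands still between calls to the robot, and variables do not carry over. Pictures are saved under pics/ and viewed, and the job is handed in when it is done.

Besides the shell and the picture viewer there is one more tool, called after ">>>" by a JSON object that holds its "method" and its "body". send_rows: Moves the arm, as the interface text tells. Its arguments: {"type":"object","properties":{"plan":{"type":"array","items":{"type":"array","items":{"type":"array","items":{"type":"number"}}}}},"required":["plan"]}

```bash
mkdir -p pics
cat > h.py <<'E'
import numpy as np, cv2
from bench import env
from scipy.spatial.transform import Rotation as R
def w(p,r,c,z=None):
    z=p["range_z"][int(round(r)),int(round(c))] if z is None else z
    K=p["K"]; x=(c-K[0,2])/K[0,0]*z; y=(r-K[1,2])/K[1,1]*z
    return (p["T"]@np.array([x,-y,-z,1]))[:3]
def cloud(p):
    K=p["K"]; Z=p["range_z"]; r,c=np.indices(Z.shape)
    P=np.stack([(c-K[0,2])/K[0,0]*Z,-(r-K[1,2])/K[1,1]*Z,-Z,np.ones_like(Z)],-1)
    return (P@p["T"].T)[...,:3]
def save(p,n): cv2.imwrite(n,p["img"][:,:,::-1])
E
python3 - <<'E'
from h import *
np.set_printoptions(precision=4,suppress=True)
print(env.observe(), env.grasp_offset)
for n in ["scene","top"]:
    p=env.grab_frame(n); save(p,f"pics/{n}0.png")
    print(n,p.keys(),p["T"][:3,3])
    for k in ["cap","cap_top","tray","cooler","grinder","jug","brush","neck","filler"]:
        for d in env.place_of(p,k)[:3]:
            r,c=d["location"]
            print(k,round(d["conf"],2),np.round(d["location"],1),w(p,r,c))
E
```

```text
{'t': 0.0, 'q': array([-1.3863,  0.3812,  1.2982,  0.    ,  1.4636, -0.2153]), 'qvel': array([ 0.0013,  0.0013, -0.0014,  0.0008,  0.0006,  0.0005]), 'effort': array([ -0.001 , -43.7933, -22.456 ,   0.0712,   0.0352,  -0.0001]), 'ee_pos': array([ 0.214 , -0.5063,  0.2381]), 'eef_rot': array([-1.3712,  0.9105, -0.9089]), 'ft_force': array([ 0.6309, -0.1381,  0.1222]), 'wrist_torque': array([ 0.055 ,  0.0146, -0.0129]), 'gripper_width': 0.08811836762428639} -0.0187
scene dict_keys(['img', 'range_z', 'K', 'T', 'shot']) [1.1541 0.0465 1.2604]
cap 0.78 [265.2 256.2] [ 0.6249 -0.1675  0.0342]
cap 0.66 [184.2 350.6] [0.3687 0.0696 0.0286]
cap 0.64 [206.4 325.9] [0.5565 0.0102 0.2257]
cap_top 0.9 [205.6 326.8] [0.5567 0.0123 0.2296]
cap_top 0.72 [202.7 424.1] [0.44   0.266  0.0583]
cap_top 0.65 [219.  330.2] [0.5824 0.0209 0.2133]
tray 0.95 [199. 220.] [ 0.4146 -0.2965  0.0049]
grinder 0.57 [203.9 424.8] [0.4444 0.2674 0.0594]
jug 0.89 [286.8 453.5] [0.6945 0.3128 0.1054]
brush 0.77 [209.1 327.6] [0.5683 0.0146 0.2339]
neck 0.7 [207.2 328.8] [0.5606 0.0171 0.2294]
filler 0.57 [217.5 330.1] [0.5812 0.0207 0.2183]
top dict_keys(['img', 'range_z', 'K', 'T', 'shot']) [0.3516 0.0057 1.6219]
cap 0.75 [242.6 303. ] [0.3459 0.0677 0.0335]
cap 0.74 [164.5 380.1] [ 0.593  -0.1742  0.0349]
cap 0.68 [161.2 317.2] [0.5709 0.0224 0.2362]
cap_top 0.76 [169.9 319.9] [0.5487 0.0149 0.2212]
cap_top 0.67 [158.6 380.1] [ 0.6121 -0.1745  0.0332]
cap_top 0.58 [242.4 301.3] [0.3465 0.0727 0.0424]
tray 0.9 [220.6 418.4] [ 0.4174 -0.2971  0.0098]
tray 0.17 [164.3 320.7] [0.5626 0.0127 0.2338]
grinder 0.84 [219.7 235.4] [0.4148 0.2747 0.0684]
jug 0.92 [151.7 216.6] [0.6142 0.3236 0.1361]
brush 0.88 [213.1 318.7] [0.4387 0.0193 0.0264]
neck 0.54 [165.2 317.7] [0.5598 0.021  0.2354]
filler 0.58 [164.2 320.2] [0.5629 0.0141 0.2337]
```

View pics/scene0.png

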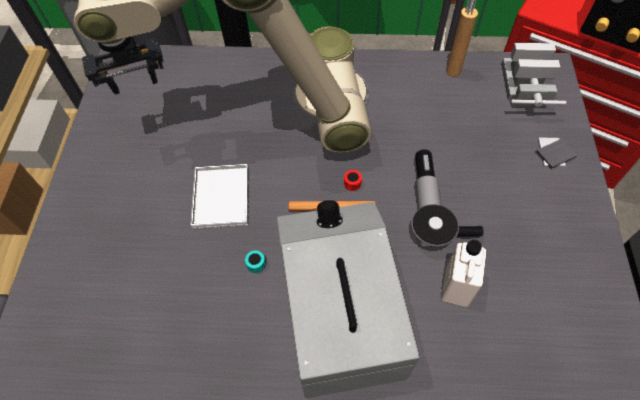

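View pics/top0.png

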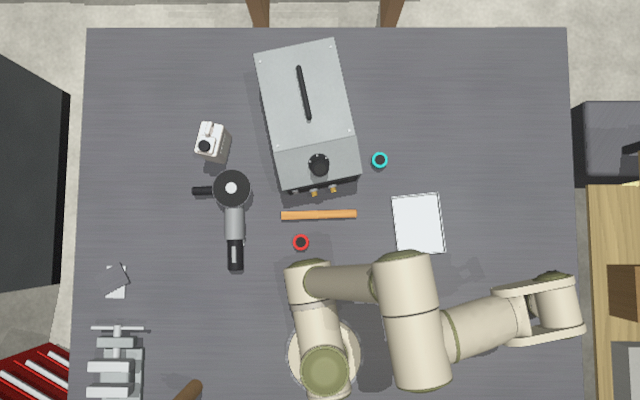

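The black cap, on the cooler shoulder, is at about (205,327) in scene and (162,318) in top. The tray is on the right at (199,220) scene and (221,418) top, and the red and turquoise rings are the look-alikes. Next I'll fit the geometry.

```bash
cat > fit.py <<'E'
from h import *
np.set_printoptions(precision=4,suppress=True)
for n in ["scene","top"]:
    p=env.grab_frame(n); P=cloud(p); I=p["img"].astype(int)
    X=P.reshape(-1,3)
    c=np.array([0.556,0.012])
    d=np.linalg.norm(X[:,:2]-c,axis=1)
    m=(d<0.12)&(d>0.045)&(X[:,2]>0.15)&(X[:,2]<0.225)
    S=X[m]
    # ransac plane with tilt prior ~30
    rng=np.random.default_rng(0);best=None;bc=0
    for _ in range(500):
        a=S[rng.choice(len(S),3,False)]; nn=np.cross(a[1]-a[0],a[2]-a[0]); L=np.linalg.norm(nn)
        if L<1e-6: continue
        nn/=L
        if nn[2]<0: nn=-nn
        if not .8<nn[2]<.93: continue
        k=(abs((S-a[0])@nn)<.002)
        if k.sum()>bc: bc=k.sum();best=k
    Q=S[best]; q0=Q.mean(0); nn=np.linalg.svd(Q-q0)[2][2]; nn*=np.sign(nn[2])
    print(n,bc,len(S),"n",nn,"tilt",np.degrees(np.arccos(nn[2])),"yaw",np.degrees(np.arctan2(-nn[1],-nn[0])),"at",q0)
    h=(X-q0)@nn
    # cap top points: dark, 40..50mm above the plane
    dark=(I.reshape(-1,3).max(1)<90)
    m=(d<.05)&(h>.035)&(h<.055)
    T=X[m&dark] ; print("head pts",len(T),len(X[m]),"h med",np.median(h[m]),np.percentile(h[m],[10,90]))
    e1=np.array([nn[2],0,-nn[0]]);e1/=np.linalg.norm(e1);e2=np.cross(nn,e1)
    T=X[m&(h>np.median(h[m])-.004)]
    uv=np.stack([(T-q0)@e1,(T-q0)@e2],1).astype(np.float32)
    (cx,cy),r=cv2.minEnclosingCircle(uv)
    print("circle r",r,"centre on top",q0+e1*cx+e2*cy+nn*np.median(h[m]), "foot",q0+e1*cx+e2*cy,"mean",uv.mean(0),(cx,cy))
    # tray
    m=(abs(X[:,0]-.415)<.14)&(abs(X[:,1]+.297)<.12)&(X[:,2]>.000)&(X[:,2]<.03)&(I.reshape(-1,3).min(1)>150)
    B=X[m]; rect=cv2.minAreaRect(B[:,:2].astype(np.float32)); print("tray",rect,np.median(B[:,2]))
    for k in ["tray","cooler","cap_top"]:
        ms=env.masks_of(p,k)
        if ms: 
            for mm in ms[:2]:
                B=P[mm["pixels"]];print(k,mm["conf"],B.shape,cv2.minAreaRect(B[:,:2].astype(np.float32)),np.median(B,0))
E
python3 fit.py
```

```text
scene 1885 3266 n [-0.487  -0.1044  0.8672] tilt 29.870375266876877 yaw 12.102931898666935 at [0.5822 0.0169 0.1907]
head pts 237 248 h med 0.043559370619613506 [0.0387 0.0455]
circle r 0.02788425236940384 centre on top [0.552  0.0147 0.2237] foot [0.5732 0.0192 0.186 ] mean [-0.0078  0.0019] (-0.01016327366232872, 0.002337497193366289)
tray ((0.4001227617263794, -0.30032578110694885), (0.20962123572826385, 0.1564827859401703), 6.7268548011779785) 0.004555852554743556
tray 0.69 (3325, 3) ((0.7417089343070984, -0.185113787651062), (0.9277725219726562, 0.18461354076862335), 18.070356369018555) [ 0.4059 -0.2968  0.0047]
cooler 0.94 (19992, 3) ((0.7873045206069946, 0.08557246625423431), (0.6906029582023621, 0.29282692074775696), 14.508150100708008) [0.7837 0.0601 0.2142]
cap_top 0.68 (402, 3) ((0.6066845655441284, -0.1769695281982422), (0.06000825762748718, 0.051272470504045486), 53.90037536621094) [ 0.6149 -0.172   0.0346]
cap_top 0.6 (296, 3) ((0.7385735511779785, 0.07260765135288239), (0.04785583168268204, 0.8312768340110779), 89.70368194580078) [0.3565 0.0739 0.0343]
top 1277 3150 n 
[... 369 characters left out ...]
5), (0.1942702829837799, 0.15865328907966614), 6.273138523101807) 0.005468115184024125
tray 0.72 (2776, 3) ((0.40505531430244446, -0.1846422553062439), (0.1890217512845993, 0.38406574726104736), 1.87995445728302) [ 0.4099 -0.2978  0.0052]
cooler 0.85 (11901, 3) ((0.679216742515564, 0.040296271443367004), (0.6548490524291992, 0.2785487174987793), 12.299808502197266) [0.7063 0.0524 0.2146]
cap_top 0.77 (215, 3) ((0.48385941982269287, -0.09905022382736206), (0.04976188391447067, 0.3337397575378418), 60.08308029174805) [ 0.6062 -0.1689  0.0368]
cap_top 0.75 (192, 3) ((0.34775757789611816, 0.07554066181182861), (0.046345390379428864, 0.04633606597781181), 46.15216064453125) [0.3477 0.0769 0.0374]
```

```bash
cat >> h.py <<'E'
def steps(Rt,pt):
    """world rotvec+shift mm from the present measured pose"""
    s=env.observe(); R0=R.from_rotvec(s["eef_rot"])
    return (Rt*R0.inv()).as_rotvec(), (np.array(pt)-s["ee_pos"])*1000
n=np.array([-np.sin(np.radians(30))*np.cos(np.radians(12.4)),-np.sin(np.radians(30))*np.sin(np.radians(12.4)),np.cos(np.radians(30))])
def tool(phi):
    # y=-n, jaw x = rotate ref (horizontal, across) by phi about n
    y=-n; h=np.cross(n,[0,0,1]); h/=np.linalg.norm(h); h=R.from_rotvec(n*phi).apply(h)
    return R.from_matrix(np.stack([h,y,np.cross(h,y)],1))
E
python3 - <<'E'
from h import *
np.set_printoptions(precision=4,suppress=True)
s=env.observe(); print(R.from_rotvec(s["eef_rot"]).as_matrix()); print(n)
top=np.array([.5525,.0155,.2243])
for deg in range(0,360,30):
    print(deg, tool(np.radians(deg)).as_matrix()[:,0],*steps(tool(np.radians(deg)),top+n*.13))
E
```

```text
[[ 0.3893 -0.      0.9211]
 [-0.9211  0.0001  0.3893]
 [-0.0001 -1.     -0.    ]]
[-0.4883 -0.1074  0.866 ]
0 [-0.2147  0.9767  0.    ] [-0.734  -0.2337  2.8627] [274.9461 508.1421  98.1539]
30 [-0.6089  0.7528 -0.25  ] [ 0.7372  0.0342 -2.7146] [274.9461 508.1421  98.1539]
60 [-0.8399  0.3273 -0.433 ] [ 0.6382 -0.1397 -2.2147] [274.9461 508.1421  98.1539]
90 [-0.8458 -0.186  -0.5   ] [ 0.5291 -0.2736 -1.7094] [274.9461 508.1421  98.1539]
120 [-0.6251 -0.6494 -0.433 ] [ 0.4119 -0.3755 -1.2009] [274.9461 508.1421  98.1539]
150 [-0.2369 -0.9388 -0.25  ] [ 0.2883 -0.45   -0.6905] [274.9461 508.1421  98.1539]
180 [ 0.2147 -0.9767  0.    ] [ 0.159  -0.4997 -0.1792] [274.9461 508.1421  98.1539]
210 [ 0.6089 -0.7528  0.25  ] [ 0.0243 -0.5256  0.3323] [274.9461 508.1421  98.1539]
240 [ 0.8399 -0.3273  0.433 ] [-0.1155 -0.5275  0.8435] [274.9461 508.1421  98.1539]
270 [0.8458 0.186  0.5   ] [-0.2606 -0.5039  1.3534] [274.9461 508.1421  98.1539]
300 [0.6251 0.6494 0.433 ] [-0.4114 -0.4514  1.8611] [274.9461 508.1421  98.1539]
330 [0.2369 0.9388 0.25  ] [-0.5687 -0.3646  2.3651] [274.9461 508.1421  98.1539]
```

>>> {"method": "send_rows", "body": {"plan": [[[0, 0, 0, 0, 0, 50, 1], [0, 0, 0, 0, 0, 50, 1], [0.01, -0.03, -0.01, 15, 35, 0, 1], [0.01, -0.03, -0.01, 15, 35, 0, 1], [0.01, -0.03, -0.01, 20, 40, 0, 1], [0.01, -0.03, -0.01, 20, 40, 0, 1], [0.01, -0.03, -0.01, 20, 40, 0, 1], [0.01, -0.03, -0.01, 20, 40, 0, 1], [0.01, -0.03, -0.01, 20, 40, 0, 1], [0.01, -0.03, -0.01, 20, 40, 0, 1], [0.01, -0.03, -0.01, 20, 40, 0, 1], [0.01, -0.03, -0.01, 20, 40, 0, 1], [0.01, -0.04, -0.02, 20, 40, 0, 1], [0.01, -0.04, -0.02, 20, 40, 0, 1], [0.01, -0.04, -0.02, 20, 30, 0, 1], [0.01, -0.04, -0.02, 20, 8, 0, 1], [0.01, -0.04, -0.02, 5, 0, 0, 1], [0, 0, 0, 0, 0, 0, 1]]]}}

```text
t: 3.65
ee_pos: [0.4888, 0.0016, 0.3386]
eef_rot: [-0.879, 0.711, -1.243]
ft_force: [0.5, 0.7, 0.2]
gripper_width: 0.0882
```

```bash
cat > st.py <<'E'
from h import *
np.set_printoptions(precision=4,suppress=True)
top=np.array([.5525,.0155,.2243])
s=env.observe(); print(s["t"],s["q"],s["ee_pos"],s["ft_force"],s["wrist_torque"],s["gripper_width"])
M=R.from_rotvec(s["eef_rot"]).as_matrix(); print("y",M[:,1],"x",M[:,0])
h0=tool(0).as_matrix(); phi=np.degrees(np.arctan2(M[:,0]@np.cross(n,h0[:,0]),M[:,0]@h0[:,0]))%360
print("phi",phi,"-> align keep phi",R.align_vectors([-n],[M[:,1]])[0].as_rotvec())
d=s["ee_pos"]-top; a=d@n; print("above top along axis mm",a*1000,"lateral err mm",(d-a*n)*1000)
E
python3 st.py
python3 - <<'E'
from h import *
p=env.grab_frame("wrist"); save(p,"pics/w1.png"); print(p["T"])
for k in ["cap","cap_top","neck","filler"]:
    for d in env.place_of(p,k)[:3]:
        r,c=d["location"]; print(k,round(d["conf"],2),np.round(d["location"],1),w(p,r,c))
E
```

```text
3.65 [-0.3827 -0.0011  1.597   0.3013  1.1121  0.9154] [0.4888 0.0016 0.3386] [0.4522 0.7027 0.1536] [-0.0215  0.233  -0.0313] 0.08822434174906113
y [ 0.49    0.0896 -0.8671] x [ 0.1946 -0.9808  0.0087]
phi 179.2303666072163 -> align keep phi [0.0155 0.0009 0.0089]
above top along axis mm 131.5620597312509 lateral err mm [0.5232 0.2387 0.3246]
[[ 0.19428473  0.96108291 -0.19640032  0.48703453]
 [-0.98091227  0.1919845  -0.03087191  0.00289349]
 [ 0.00803535  0.19864942  0.98003767  0.50608293]
 [ 0.          0.          0.          1.        ]]
cap 0.83 [208.1 439.3] [ 0.59519521 -0.1605081   0.03528664]
cap 0.73 [176.3 315.2] [0.55774106 0.01917404 0.22820119]
cap 0.6 [344.9 249.8] [0.46286709 0.01551242 0.41907816]
cap_top 0.87 [202.4 450.8] [ 0.60730805 -0.17661232  0.0346872 ]
cap_top 0.76 [351.7 244.5] [0.34625738 0.07632244 0.03449574]
cap_top 0.69 [184.9 317.2] [0.55136607 0.01607934 0.22373534]
```

View pics/w1.png

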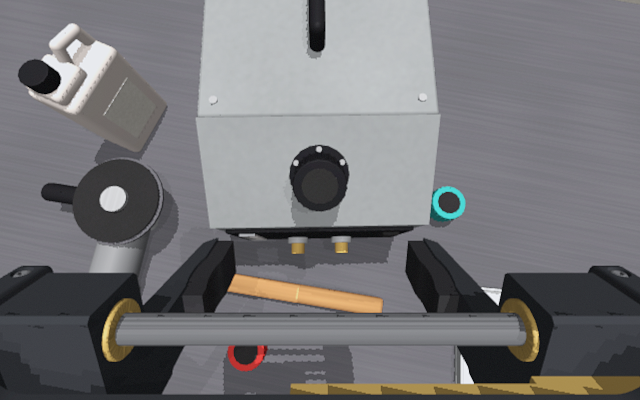

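The wrist picture shows the cap's top face centred at about (185,320), with its flange bolts just behind. Next I'll refine from this view.

```bash
cat > wf.py <<'E'
from h import *
import sys
np.set_printoptions(precision=4,suppress=True)
p=env.grab_frame("wrist"); X=cloud(p); I=p["img"].astype(int)
V=X.reshape(-1,3); top=np.array([.5525,.0155,.2243])
ok=p["range_z"].ravel()>0
q=V-top; a=q@n; lat=np.linalg.norm(q-a[:,None]*n,axis=1)
S=V[ok&(lat>.04)&(lat<.085)&(abs(a+.044)<.004)]
for _ in range(4):
    q0=S.mean(0); nn=np.linalg.svd(S-q0,full_matrices=False)[2][2]; nn*=np.sign(nn[2]); S=S[abs((S-q0)@nn)<.0015]
print("plane",len(S),nn,"tilt",np.degrees(np.arccos(nn[2])),"yaw",np.degrees(np.arctan2(-nn[1],-nn[0])))
h=(V-q0)@nn
m=ok&(lat<.04)&(h>.035)&(h<.056); print("h pct",np.percentile(h[m],[5,25,50,75,95]))
ht=np.median(h[m]); T=V[m&(abs(h-ht)<.002)]
e1=np.cross(nn,[0,0,1]);e1/=np.linalg.norm(e1);e2=np.cross(nn,e1)
uv=np.stack([(T-q0)@e1,(T-q0)@e2],1).astype(np.float32)
E=cv2.fitEllipse(cv2.convexHull(uv)); (cx,cy),r=cv2.minEnclosingCircle(uv)
print("n top",len(T),"circle",cx,cy,r,"ell",E,"mean",uv.mean(0))
for c in [(cx,cy),E[0],uv.mean(0)]: print("top centre",q0+e1*c[0]+e2*c[1]+nn*ht)
# shoulder side edges: middle across
m=ok&(abs(h)<.002)&(lat<.2); u=(V[m]-q0)@e1; v=(V[m]-q0)@e2
for lo in (-.03,-.015,0.,.015,.03):
    k=abs(v-lo)<.004
    if k.sum()>20: print("v",lo,"u range",u[k].min(),u[k].max(),"mid",(u[k].min()+u[k].max())/2)
E
python3 wf.py
```

```text
plane 11530 [-0.4858 -0.1058  0.8676] tilt 29.817213544975235 yaw 12.289801883217276
h pct [0.042  0.0435 0.044  0.0446 0.0453]
n top 2203 circle -0.0017578800907358527 0.004655490163713694 0.024956079199910164 ell ((-0.00172456877771765, 0.004586228169500828), (0.04932001233100891, 0.04946942627429962), 102.08069610595703) mean [-0.0017  0.0037]
top centre [0.5507 0.0136 0.2225]
top centre [0.5507 0.0136 0.2225]
top centre [0.5514 0.0138 0.223 ]
v -0.03 u range -0.1219729434975779 0.11838104146566497 mid -0.0017959510159564623
v -0.015 u range -0.12184911819358107 0.11801426930776758 mid -0.001917424442906747
v 0.0 u range -0.12174100062494352 0.11836458080515447 mid -0.0016882099098945239
v 0.015 u range -0.12186490765266729 0.11819558579044262 mid -0.001834660931112335
v 0.03 u range -0.1218389935505239 0.11835519013877888 mid -0.0017419017058725103
```

```bash
sed -i 's/top=np.array.*/top=np.array([.5507,.0136,.2225])/' st.py wf.py; python3 st.py
```

```text
3.95 [-0.3834 -0.001   1.5963  0.3013  1.1121  0.9154] [0.489  0.0012 0.3389] [ 1.1414 -0.4312 -0.535 ] [-0.0538  0.2289  0.0022] 0.08842394784223205
y [ 0.4906  0.089  -0.8668] x [ 0.194  -0.981   0.0091]
phi 179.2096764385517 -> align keep phi [0.016  0.0016 0.0092]
above top along axis mm 132.2437470059071 lateral err mm [2.9201 1.8016 1.8699]
```

>>> {"method": "send_rows", "body": {"plan": [[[0.0155, 0.001, 0.009, 0, 0, 0, 1], [0.088, 0.0193, -0.156, 0, 0, 0, 1], [0.088, 0.0193, -0.156, 0, 0, 0, 1], [0.088, 0.0193, -0.156, 0, 0, 0, 1], [0.088, 0.0193, -0.156, 0, 0, 0, 1], [0.088, 0.0193, -0.156, 0, 0, 0, 1], [0.088, 0.0193, -0.156, 0, 0, 0, 1], [0.088, 0.0193, -0.156, 0, 0, 0, 1], [0.088, 0.0193, -0.156, 0, 0, 0, 1], [0.088, 0.0193, -0.156, 0, 0, 0, 1], [0.088, 0.0193, -0.156, 0, 0, 0, 1], [0, 0, 0, 0, 0, 0, 1]]]}}

```text
t: 5.45
ee_pos: [0.4891, 0.0013, 0.3387]
eef_rot: [0.532, 2.06, -1.823]
ft_force: [-0.4, -0.8, 0.5]
gripper_width: 0.088
```

```bash
python3 st.py;python3 wf.py
python3 - <<'E'
from h import *
p=env.grab_frame("wrist"); save(p,"pics/w2.png")
E
```

```text
5.45 [-0.3945  0.001   1.5952  0.3232  1.1247  2.6957] [0.4891 0.0013 0.3387] [-0.432  -0.7595  0.4537] [0.0939 0.1976 0.0367] 0.08804572588362379
y [ 0.4883  0.1071 -0.8661] x [-0.8727  0.0543 -0.4853]
phi 76.08768681259355 -> align keep phi [ 0.0003 -0.0001  0.0001]
above top along axis mm 132.08139251066248 lateral err mm [2.8745 1.8538 1.8507]
plane 11918 [-0.4867 -0.1059  0.8671] tilt 29.875627894076597 yaw 12.275055564183331
h pct [0.0419 0.0435 0.0441 0.0446 0.0453]
n top 2230 circle 0.007407131604850292 -0.0003147504758089781 0.025256097316741943 ell ((0.00756012462079525, -2.2539585188496858e-05), (0.04906808212399483, 0.049348004162311554), 168.50732421875) mean [0.0069 0.0001]
top centre [0.5509 0.0139 0.2227]
top centre [0.5506 0.014  0.2225]
top centre [0.5507 0.0133 0.2224]
v -0.03 u range -0.11197763504430437 0.1278118926519786 mid 0.00791712880383711
v -0.015 u range -0.1122045650652042 0.12844186274399383 mid 0.008118648839394817
v 0.0 u range -0.1120579712274665 0.1283282957074472 mid 0.008135162239990348
v 0.015 u range -0.11208601242105554 0.12843071284688992 mid 0.008172350212917193
v 0.03 u range -0.11198631471365471 0.1280718513650216 mid 0.008042768325683451
```

View pics/w2.png

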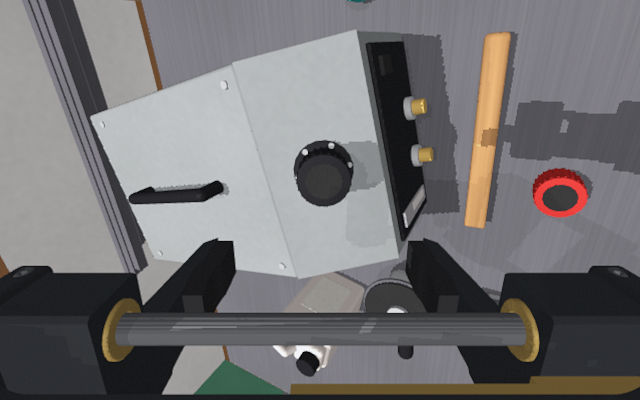

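>>> {"method": "send_rows", "body": {"plan": [[[0, 0, 0, -2.9, -1.8, -1.9, 1], [0, 0, 0, 14.6, 3.2, -26, 1], [0, 0, 0, 14.6, 3.2, -26, 1], [0, 0, 0, 14.6, 3.2, -26, 1], [0, 0, 0, 9.8, 2.15, -17.3, 1], [0, 0, 0, 9.8, 2.15, -17.3, 0.8], [0, 0, 0, 9.8, 2.15, -17.3, 0.7], [0, 0, 0, 3, 0.7, -5.2, 0.65], [0, 0, 0, 0, 0, 0, 0.62], [0, 0, 0, 0, 0, 0, 0.6]]]}}

```text
t: 6.8
ee_pos: [0.5623, 0.0162, 0.2025]
eef_rot: [0.534, 2.059, -1.823]
ft_force: [-0.1, -0.5, 0.0]
gripper_width: 0.0527
```

```bash
python3 st.py
python3 - <<'E'
from h import *
p=env.grab_frame("wrist"); save(p,"pics/w3.png")
E
```

```text
6.8 [-0.2939  0.2632  1.7015  0.3681  0.7433  2.6576] [0.5623 0.0162 0.2025] [-0.1013 -0.4705  0.0122] [ 0.0778  0.1547 -0.0325] 0.05273742819487634
y [ 0.4893  0.1063 -0.8656] x [-0.8721  0.0554 -0.4862]
phi 76.03354795223795 -> align keep phi [0.0008 0.0011 0.0006]
above top along axis mm -23.305819487655366 lateral err mm [0.2669 0.1007 0.163 ]
```

View pics/w3.png

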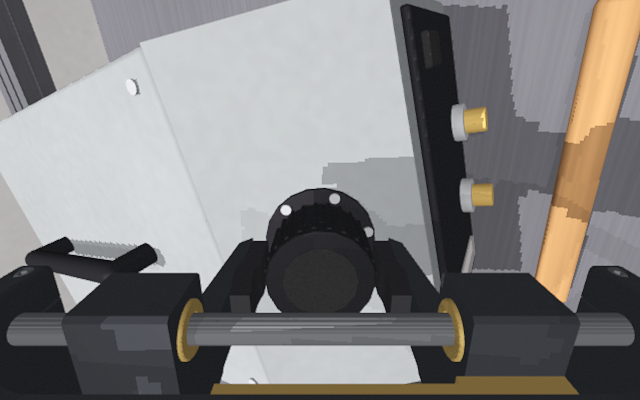

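The wrist picture shows the cap head centred between the pads at columns 266–376, with the image centre at 320. Closing gently.

>>> {"method": "send_rows", "body": {"plan": [[[0, 0, 0, -0.2, -0.1, -0.2, 0.59], [0, 0, 0, 0, 0, 0, 0.58], [0, 0, 0, 0, 0, 0, 0.57]]]}}

```text
t: 7.22
ee_pos: [0.5624, 0.0162, 0.202]
eef_rot: [0.535, 2.059, -1.823]
ft_force: [1.4, -0.6, 1.5]
gripper_width: 0.0505
```

```bash
python3 st.py
```

```text
7.225 [-0.2939  0.264   1.7022  0.3689  0.7419  2.6571] [0.5624 0.0162 0.202 ] [ 1.4401 -0.6465  1.5449] [ 0.16   -0.0967 -0.0458] 0.05045606069008493
y [ 0.4894  0.1064 -0.8656] x [-0.8721  0.0558 -0.4862]
phi 76.00883678410965 -> align keep phi [0.0008 0.0011 0.0006]
above top along axis mm -23.797840857260052 lateral err mm [0.126  0.0231 0.0739]
```

>>> {"method": "send_rows", "body": {"plan": [[[0, 0, 0, 0.2, 0, 0.1, 0.57], [0, 0, 0, 0, 0, 0, 0.56]]]}}

```text
t: 7.48
ee_pos: [0.5627, 0.0162, 0.202]
eef_rot: [0.535, 2.059, -1.823]
ft_force: [1.2, 1.2, 1.9]
gripper_width: 0.0494
```

```bash
python3 st.py
```

```text
7.475 [-0.2938  0.2644  1.7015  0.3686  0.7422  2.6575] [0.5627 0.0162 0.202 ] [1.1601 1.1841 1.8662] [ 0.1408 -0.2436 -0.0748] 0.04944391249139695
y [ 0.4892  0.1064 -0.8656] x [-0.8721  0.0558 -0.4861]
phi 76.0075242005586 -> align keep phi [0.0008 0.001  0.0006]
above top along axis mm -23.901461082371295 lateral err mm [ 0.3002 -0.0041  0.1688]
```

>>> {"method": "send_rows", "body": {"plan": [[[0, 0, 0, 0.2, 0, 0.1, 0.55], [0, 0, 0, 0, 0, 0, 0.5], [0, 0, 0, 0, 0, 0, 0.3], [0, 0, 0, 0, 0, 0, 0.3]]]}}

```text
t: 7.98
ee_pos: [0.5627, 0.0162, 0.2019]
eef_rot: [0.534, 2.06, -1.824]
ft_force: [0.0, -0.5, 3.1]
gripper_width: 0.0485
```

```bash
python3 st.py
```

```text
7.975 [-0.2937  0.2646  1.7012  0.3682  0.7428  2.6579] [0.5627 0.0162 0.2019] [ 0.0251 -0.4814  3.0542] [ 0.0843 -0.198  -0.0864] 0.048471870380086136
y [ 0.4888  0.1065 -0.8659] x [-0.8724  0.0558 -0.4856]
phi 76.00775695808008 -> align keep phi [0.0007 0.0004 0.0005]
above top along axis mm -23.973242508728227 lateral err mm [0.2833 0.0165 0.1618]
```

>>> {"method": "send_rows", "body": {"plan": [[[-0.0488, -0.0107, 0.0866, -0.06, -0.014, 0.11, 0.3], [-0.0488, -0.0107, 0.0866, -0.06, -0.014, 0.11, 0.3], [-0.0488, -0.0107, 0.0866, -0.06, -0.014, 0.11, 0.3], [-0.0488, -0.0107, 0.0866, -0.06, -0.014, 0.11, 0.3], [-0.0488, -0.0107, 0.0866, -0.06, -0.014, 0.11, 0.3]]]}}

```text
t: 8.6
ee_pos: [0.562, 0.0162, 0.2022]
eef_rot: [0.057, 1.715, -1.735]
ft_force: [-0.8, -1.3, 2.6]
gripper_width: 0.0489
```

```bash
python3 st.py
```

```text
8.6 [-0.2943  0.2634  1.7018  0.3681  0.7446  2.1547] [0.562  0.0162 0.2022] [-0.8435 -1.321   2.5625] [ 0.0534  0.0961 -0.102 ] 0.04886962473759858
y [ 0.488   0.1069 -0.8663] x [-0.763  -0.4297 -0.4828]
phi 104.82271319645531 -> align keep phi [ 0.0004 -0.0005  0.0002]
above top along axis mm -23.400152904458423 lateral err mm [-0.1385  0.0386 -0.0733]
```

>>> {"method": "send_rows", "body": {"plan": [[[-0.0732, -0.0161, 0.13, -0.093, -0.02, 0.165, 0.3], [-0.0732, -0.0161, 0.13, -0.093, -0.02, 0.165, 0.3], [-0.0732, -0.0161, 0.13, -0.093, -0.02, 0.165, 0.3], [-0.0732, -0.0161, 0.13, -0.093, -0.02, 0.165, 0.3], [-0.0732, -0.0161, 0.13, -0.093, -0.02, 0.165, 0.3], [-0.0732, -0.0161, 0.13, -0.093, -0.02, 0.165, 0.3], [-0.0732, -0.0161, 0.13, -0.093, -0.02, 0.165, 0.3], [-0.0732, -0.0161, 0.13, -0.093, -0.02, 0.165, 0.3]]]}}

```text
t: 9.6
ee_pos: [0.5613, 0.016, 0.2034]
eef_rot: [-0.814, 0.793, -1.275]
ft_force: [-0.2, -0.6, 2.4]
gripper_width: 0.0485
```

```bash
python3 st.py
```

```text
9.6 [-0.2957  0.2607  1.7014  0.3688  0.7486  0.9515] [0.5613 0.016  0.2034] [-0.2264 -0.6485  2.4078] [-0.1036  0.12   -0.1224] 0.0484880167204062
y [ 0.4877  0.1079 -0.8663] x [ 0.121  -0.9911 -0.0553]
phi 173.70421734474152 -> align keep phi [-0.0004 -0.0006 -0.0003]
above top along axis mm -21.959707317517854 lateral err mm [-0.1445  0.0376 -0.0768]
```

>>> {"method": "send_rows", "body": {"plan": [[[-0.0732, -0.0161, 0.13, -0.093, -0.02, 0.165, 0.3], [-0.0732, -0.0161, 0.13, -0.093, -0.02, 0.165, 0.3], [-0.0732, -0.0161, 0.13, -0.093, -0.02, 0.165, 0.3], [-0.0732, -0.0161, 0.13, -0.093, -0.02, 0.165, 0.3], [-0.0732, -0.0161, 0.13, -0.093, -0.02, 0.165, 0.3], [-0.0732, -0.0161, 0.13, -0.093, -0.02, 0.165, 0.3], [-0.0732, -0.0161, 0.13, -0.093, -0.02, 0.165, 0.3], [-0.0732, -0.0161, 0.13, -0.093, -0.02, 0.165, 0.3], [-0.0732, -0.0161, 0.13, -0.093, -0.02, 0.165, 0.3], [-0.0732, -0.0161, 0.13, -0.093, -0.02, 0.165, 0.3], [-0.0732, -0.0161, 0.13, -0.093, -0.02, 0.165, 0.3], [-0.0732, -0.0161, 0.13, -0.093, -0.02, 0.165, 0.3]]]}}

```text
t: 11.1
ee_pos: [0.5602, 0.0158, 0.2051]
eef_rot: [-1.49, -0.665, -0.152]
ft_force: [2.8, -0.9, 0.2]
gripper_width: 0.0486
```

```bash
python3 st.py
```

```text
11.1 [-0.2967  0.2571  1.7     0.3663  0.7551 -0.8469] [0.5602 0.0158 0.2051] [ 2.8088 -0.8652  0.1932] [-0.1037 -0.2131 -0.1093] 0.048550348533589104
y [ 0.4862  0.1081 -0.8671] x [0.8151 0.3017 0.4946]
phi 276.8698732264989 -> align keep phi [-0.0005 -0.0024 -0.0006]
above top along axis mm -19.946288090791157 lateral err mm [-0.244   0.0732 -0.1285]
```

>>> {"method": "send_rows", "body": {"plan": [[[-0.0732, -0.0161, 0.13, 0.007, -0.04, 0.22, 0.3], [-0.0732, -0.0161, 0.13, 0.007, -0.04, 0.22, 0.3], [-0.0732, -0.0161, 0.13, -0.093, -0.02, 0.165, 0.3], [-0.0732, -0.0161, 0.13, -0.093, -0.02, 0.165, 0.3], [-0.0732, -0.0161, 0.13, -0.093, -0.02, 0.165, 0.3], [-0.0732, -0.0161, 0.13, -0.093, -0.02, 0.165, 0.3]]]}}

```text
t: 11.85
ee_pos: [0.5597, 0.0157, 0.2061]
eef_rot: [-1.528, -1.372, 0.556]
ft_force: [0.3, -0.6, -0.4]
gripper_width: 0.0483
```

```bash
python3 st.py
```

```text
11.85 [-0.2969  0.2552  1.6992  0.3641  0.758  -1.7451] [0.5597 0.0157 0.2061] [ 0.3252 -0.5733 -0.3888] [-0.1033 -0.0889 -0.0564] 0.04831701247947653
y [ 0.4857  0.1074 -0.8675] x [0.26   0.9298 0.2607]
phi 328.455036058298 -> align keep phi [ 0.0001 -0.003  -0.0003]
above top along axis mm -18.84971431534064 lateral err mm [-0.219   0.0636 -0.1156]
```

>>> {"method": "send_rows", "body": {"plan": [[[-0.0732, -0.0181, 0.13, -0.093, -0.02, 0.165, 0.3], [-0.0732, -0.0161, 0.13, -0.093, -0.02, 0.165, 0.3], [-0.0732, -0.0161, 0.13, -0.093, -0.02, 0.165, 0.3], [-0.0732, -0.0161, 0.13, -0.093, -0.02, 0.165, 0.3], [-0.0732, -0.0161, 0.13, -0.093, -0.02, 0.165, 0.3], [-0.0732, -0.0161, 0.13, -0.093, -0.02, 0.165, 0.3], [0, 0, 0, 0, 0, 0, 0.3]]]}}

```text
t: 12.72
ee_pos: [0.5591, 0.0157, 0.2071]
eef_rot: [-1.311, -2.016, 1.337]
ft_force: [-0.3, -0.4, -1.0]
gripper_width: 0.0488
```

```bash
python3 st.py
```

```text
12.725 [-0.2982  0.2526  1.7003  0.3669  0.7588 -2.6422] [0.5591 0.0157 0.2071] [-0.3005 -0.4226 -1.0012] [ 0.0613  0.0922 -0.0728] 0.048823087140664245
y [ 0.4872  0.1085 -0.8665] x [-0.488   0.8567 -0.1671]
phi 19.695519803850374 -> align keep phi [-0.0009 -0.0012 -0.0007]
above top along axis mm -17.67358921746121 lateral err mm [-0.2455  0.1625 -0.1183]
```

>>> {"method": "send_rows", "body": {"plan": [[[0, 0, 0, 0, 0, 0, 0.7], [0, 0, 0, 0, 0, 0, 0.75], [0.0879, 0.0193, -0.1559, 0, 0, 0, 0.75], [0.0879, 0.0193, -0.1559, 0, 0, 0, 0.75], [0.0879, 0.0193, -0.1559, 0, 0, 0, 0.75], [0.0879, 0.0193, -0.1559, 0, 0, 0, 0.75], [0.0879, 0.0193, -0.1559, 0, 0, 0, 0.75], [0.0879, 0.0193, -0.1559, 0, 0, 0, 0.75], [0.0879, 0.0193, -0.1559, 0, 0, 0, 0.75], [0.0879, 0.0193, -0.1559, 0, 0, 0, 0.75], [0.0879, 0.0193, -0.1559, 0, 0, 0, 0.75], [0.0879, 0.0193, -0.1559, 0, 0, 0, 0.75], [0.0879, 0.0193, -0.1559, 0, 0, 0, 0.75], [0.0879, 0.0193, -0.1559, 0, 0, 0, 0.75], [0.0879, 0.0193, -0.1559, 0, 0, 0, 0.75], [0.0879, 0.0193, -0.1559, 0, 0, 0, 0.75], [0, 0, 0, 0, 0, 0, 0.75]]]}}

```text
t: 14.85
ee_pos: [0.5594, 0.0155, 0.2076]
eef_rot: [-1.31, -0.08, -0.656]
ft_force: [-0.4, 0.1, -0.1]
gripper_width: 0.0662
```

```bash
python3 st.py
python3 - <<'E'
from h import *
for c in ["wrist","scene"]:
    p=env.grab_frame(c); save(p,f"pics/{c}4.png")
E
```

```text
14.85 [-0.2973  0.2521  1.6994  0.3642  0.7579 -0.1213] [0.5594 0.0155 0.2076] [-0.399   0.1213 -0.1023] [-0.0781  0.1843  0.012 ] 0.0661968623240685
y [ 0.4882  0.1065 -0.8662] x [ 0.8183 -0.401   0.4119]
phi 235.43441677103004 -> align keep phi [ 0.0008 -0.0002  0.0004]
above top along axis mm -17.3403751230033 lateral err mm [0.2415 0.0795 0.146 ]
```

View pics/wrist4.png

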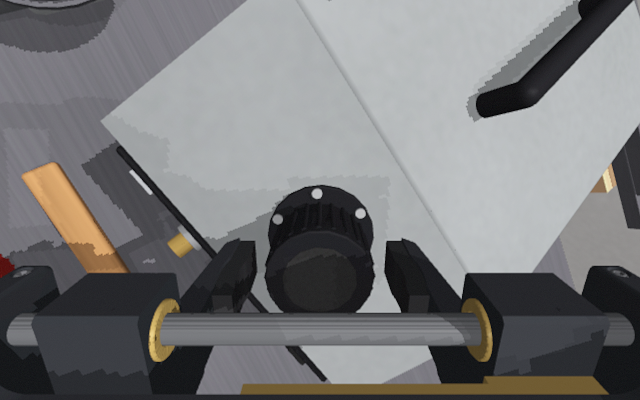

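The cap sits centred between the open fingers, and its head spans columns 265–375. Rewinding the rest of the way, then regripping.

>>> {"method": "send_rows", "body": {"plan": [[[0.0879, 0.0193, -0.1559, 0, 0, 0, 0.75], [0.0879, 0.0193, -0.1559, 0, 0, 0, 0.75], [0.0879, 0.0193, -0.1559, 0, 0, 0, 0.75], [0.0879, 0.0193, -0.1559, 0, 0, 0, 0.75], [0.0879, 0.0193, -0.1559, 0, 0, 0, 0.75], [0.0879, 0.0193, -0.1559, 0, 0, 0, 0.75], [0.0879, 0.0193, -0.1559, 0, 0, 0, 0.75], [0.0879, 0.0193, -0.1559, 0, 0, 0, 0.75], [0.0879, 0.0193, -0.1559, 0, 0, 0, 0.75], [0.0879, 0.0193, -0.1559, 0, 0, 0, 0.75], [0.0879, 0.0193, -0.1559, 0, 0, 0, 0.75], [0.0879, 0.0193, -0.1559, 0, 0, 0, 0.75], [0.0879, 0.0193, -0.1559, 0, 0, 0, 0.75], [0.0879, 0.0193, -0.1559, 0, 0, 0, 0.75], [0.0879, 0.0193, -0.1559, 0, 0, 0, 0.7], [0, 0, 0, 0, 0, 0, 0.65], [0, 0, 0, 0, 0, 0, 0.6], [0, 0, 0, 0, 0, 0, 0.58]]]}}

```text
t: 17.2
ee_pos: [0.5595, 0.0155, 0.2077]
eef_rot: [0.448, 2.006, -1.813]
ft_force: [0.1, -0.2, -0.6]
gripper_width: 0.051
```

```bash
python3 st.py
```

```text
17.2 [-0.2981  0.2523  1.6989  0.3661  0.7595  2.5751] [0.5595 0.0155 0.2077] [ 0.077  -0.1535 -0.5626] [ 0.1018  0.2426 -0.0006] 0.051008367814288615
y [ 0.4878  0.108  -0.8663] x [-0.8695 -0.0279 -0.4931]
phi 80.82461637019584 -> align keep phi [-0.0005 -0.0006 -0.0003]
above top along axis mm -17.326754066653212 lateral err mm [0.2992 0.0505 0.175 ]
```

>>> {"method": "send_rows", "body": {"plan": [[[0, 0, 0, 0, 0, 0, 0.57], [0, 0, 0, 0, 0, 0, 0.56]]]}}

```text
t: 17.45
ee_pos: [0.5594, 0.0155, 0.2076]
eef_rot: [0.45, 2.007, -1.814]
ft_force: [-0.9, 0.5, 0.5]
gripper_width: 0.0493
```

```bash
python3 st.py
```

```text
17.45 [-0.2981  0.2523  1.699   0.366   0.7596  2.577 ] [0.5594 0.0155 0.2076] [-0.8601  0.4971  0.4824] [0.075  0.3513 0.0433] 0.04934152135544269
y [ 0.4877  0.108  -0.8663] x [-0.8697 -0.0261 -0.4929]
phi 80.71915587531306 -> align keep phi [-0.0005 -0.0007 -0.0004]
above top along axis mm -17.32766729597227 lateral err mm [0.2448 0.0561 0.145 ]
```

Well centred, so I'll close fully and start turning.

>>> {"method": "send_rows", "body": {"plan": [[[0, 0, 0, 0, 0, 0, 0.52], [0, 0, 0, 0, 0, 0, 0.3], [0, 0, 0, 0, 0, 0, 0.3], [-0.0732, -0.0161, 0.13, -0.093, -0.02, 0.165, 0.3], [-0.0732, -0.0161, 0.13, -0.093, -0.02, 0.165, 0.3], [-0.0732, -0.0161, 0.13, -0.093, -0.02, 0.165, 0.3], [-0.0732, -0.0161, 0.13, -0.093, -0.02, 0.165, 0.3], [-0.0732, -0.0161, 0.13, -0.093, -0.02, 0.165, 0.3], [-0.0732, -0.0161, 0.13, -0.093, -0.02, 0.165, 0.3], [-0.0732, -0.0161, 0.13, -0.093, -0.02, 0.165, 0.3], [-0.0732, -0.0161, 0.13, -0.093, -0.02, 0.165, 0.3]]]}}

```text
t: 18.82
ee_pos: [0.5588, 0.0153, 0.2091]
eef_rot: [-0.552, 1.124, -1.468]
ft_force: [0.2, 0.2, -1.0]
gripper_width: 0.0488
```

```bash
python3 st.py
```

```text
18.825 [-0.2987  0.2496  1.6979  0.3641  0.7634  1.3739] [0.5588 0.0153 0.2091] [ 0.2093  0.1547 -0.9841] [-0.0215  0.2921  0.0032] 0.0487570763270506
y [ 0.4874  0.1075 -0.8665] x [-0.2407 -0.9374 -0.2517]
phi 149.75271404851574 -> align keep phi [-0.0001 -0.001  -0.0002]
above top along axis mm -15.784920461901324 lateral err mm [ 0.3998 -0.0019  0.2252]
```

>>> {"method": "send_rows", "body": {"plan": [[[-0.0732, -0.0171, 0.13, -0.193, -0.02, 0.115, 0.3], [-0.0732, -0.0161, 0.13, -0.093, -0.02, 0.165, 0.3], [-0.0732, -0.0161, 0.13, -0.093, -0.02, 0.165, 0.3], [-0.0732, -0.0161, 0.13, -0.093, -0.02, 0.165, 0.3], [-0.0732, -0.0161, 0.13, -0.093, -0.02, 0.165, 0.3], [-0.0732, -0.0161, 0.13, -0.093, -0.02, 0.165, 0.3], [-0.0732, -0.0161, 0.13, -0.093, -0.02, 0.165, 0.3], [-0.0732, -0.0161, 0.13, -0.093, -0.02, 0.165, 0.3], [-0.0732, -0.0161, 0.13, -0.093, -0.02, 0.165, 0.3], [-0.0732, -0.0161, 0.13, -0.093, -0.02, 0.165, 0.3]]]}}

```text
t: 20.08
ee_pos: [0.5578, 0.015, 0.2107]
eef_rot: [-1.311, -0.084, -0.652]
ft_force: [0.6, -1.3, 0.0]
gripper_width: 0.0488
```

```bash
python3 st.py
```

```text
20.075 [-0.3001  0.2458  1.6979  0.3638  0.7669 -0.1268] [0.5578 0.015  0.2107] [ 0.5741 -1.2873  0.02  ] [-0.1605  0.2642 -0.0468] 0.048812974058041976
y [ 0.4879  0.1075 -0.8663] x [ 0.8202 -0.3962  0.4128]
phi 235.7335522397849 -> align keep phi [-0.0001 -0.0005 -0.0001]
above top along axis mm -13.85548093637984 lateral err mm [ 0.3705 -0.0485  0.2029]
```

>>> {"method": "send_rows", "body": {"plan": [[[-0.0732, -0.0161, 0.13, -0.093, -0.02, 0.165, 0.3], [-0.0732, -0.0161, 0.13, -0.093, -0.02, 0.165, 0.3], [-0.0732, -0.0161, 0.13, -0.093, -0.02, 0.165, 0.3], [-0.0732, -0.0161, 0.13, -0.093, -0.02, 0.165, 0.3], [-0.0732, -0.0161, 0.13, -0.093, -0.02, 0.165, 0.3], [-0.0732, -0.0161, 0.13, -0.093, -0.02, 0.165, 0.3], [-0.0732, -0.0161, 0.13, -0.093, -0.02, 0.165, 0.3], [-0.0732, -0.0161, 0.13, -0.093, -0.02, 0.165, 0.3], [-0.0732, -0.0161, 0.13, -0.093, -0.02, 0.165, 0.3]]]}}

```text
t: 21.2
ee_pos: [0.557, 0.0149, 0.2122]
eef_rot: [-1.542, -1.167, 0.335]
ft_force: [-0.1, -0.8, 0.4]
gripper_width: 0.0487
```

```bash
python3 st.py
```

```text
21.2 [-0.3007  0.2426  1.6972  0.3619  0.7706 -1.4755] [0.557  0.0149 0.2122] [-0.11   -0.7929  0.4196] [-0.0658  0.1236 -0.0376] 0.04874326933027833
y [ 0.4878  0.107  -0.8664] x [0.4711 0.8033 0.3644]
phi 313.1110610531115 -> align keep phi [ 0.0004 -0.0006  0.0001]
above top along axis mm -12.124613672004031 lateral err mm [ 0.417  -0.0425  0.2299]
```

>>> {"method": "send_rows", "body": {"plan": [[[-0.0732, -0.0161, 0.13, -0.093, -0.02, 0.165, 0.3], [-0.0732, -0.0161, 0.13, -0.093, -0.02, 0.165, 0.3], [-0.0732, -0.0161, 0.13, -0.093, -0.02, 0.165, 0.3], [-0.0732, -0.0161, 0.13, -0.093, -0.02, 0.165, 0.3], [-0.0732, -0.0161, 0.13, -0.093, -0.02, 0.165, 0.3], [-0.0732, -0.0161, 0.13, -0.093, -0.02, 0.165, 0.3], [-0.0732, -0.0161, 0.13, -0.093, -0.02, 0.165, 0.3], [-0.0732, -0.0161, 0.13, -0.093, -0.02, 0.165, 0.3], [-0.038, -0.008, 0.068, -0.046, -0.01, 0.08, 0.3], [0, 0, 0, 0, 0, 0, 0.3]]]}}

```text
t: 22.45
ee_pos: [0.5562, 0.0147, 0.2136]
eef_rot: [-1.264, -2.088, 1.44]
ft_force: [0.2, 0.2, 0.6]
gripper_width: 0.0488
```

```bash
python3 st.py
```

```text
22.45 [-0.3016  0.2395  1.6969  0.361   0.7741 -2.7478] [0.5562 0.0147 0.2136] [0.2223 0.2064 0.6231] [ 0.0233  0.1388 -0.0275] 0.04879504591006341
y [ 0.4877  0.1069 -0.8664] x [-0.5644  0.7957 -0.2196]
phi 26.054269919129204 -> align keep phi [ 0.0005 -0.0007  0.0002]
above top along axis mm -10.531562287275102 lateral err mm [ 0.3633 -0.0151  0.203 ]
```

>>> {"method": "send_rows", "body": {"plan": [[[0, 0, 0, -0.25, -0.05, 0.43, 0.3], [0, 0, 0, -0.25, -0.05, 0.43, 0.3], [0, 0, 0, 0, 0, 0, 0.3]]]}}

```text
t: 22.82
ee_pos: [0.5556, 0.0147, 0.2143]
eef_rot: [-1.263, -2.088, 1.441]
ft_force: [1.0, -0.1, -0.6]
gripper_width: 0.0488
```

```bash
python3 st.py
```

```text
22.825 [-0.3021  0.2376  1.6969  0.3605  0.7764 -2.7477] [0.5556 0.0147 0.2143] [ 0.9644 -0.1322 -0.6279] [0.0467 0.1413 0.0109] 0.04875559158777357
y [ 0.4874  0.107  -0.8666] x [-0.5647  0.7956 -0.2194]
phi 26.064365375080406 -> align keep phi [ 0.0004 -0.001   0.0001]
above top along axis mm -9.573178264379825 lateral err mm [0.2084 0.0417 0.1227]
```

>>> {"method": "send_rows", "body": {"plan": [[[0, 0, 0, -0.2, -0.04, 0.35, 0.3], [0, 0, 0, 0, 0, 0, 0.3]]]}}

```text
t: 23.08
ee_pos: [0.5554, 0.0146, 0.2147]
eef_rot: [-1.263, -2.088, 1.441]
ft_force: [0.5, 0.5, -1.1]
gripper_width: 0.0488
```

```bash
python3 st.py
```

```text
23.075 [-0.3023  0.2368  1.6968  0.3604  0.7773 -2.7479] [0.5554 0.0146 0.2147] [ 0.5073  0.4667 -1.064 ] [ 0.0095  0.1892 -0.0136] 0.04882047769246705
y [ 0.4875  0.107  -0.8665] x [-0.5649  0.7954 -0.2196]
phi 26.085701042388195 -> align keep phi [ 0.0004 -0.001   0.0001]
above top along axis mm -9.1363359465599 lateral err mm [0.2286 0.0605 0.1364]
```

>>> {"method": "send_rows", "body": {"plan": [[[0, 0, 0, -0.2, -0.04, 0.35, 0.3], [0, 0, 0, 0, 0, 0, 0.3]]]}}

```text
t: 23.32
ee_pos: [0.5552, 0.0146, 0.2151]
eef_rot: [-1.263, -2.088, 1.441]
ft_force: [-0.0, 0.2, -0.8]
gripper_width: 0.049
```

```bash
python3 st.py
```

```text
23.325 [-0.3026  0.236   1.6966  0.3602  0.7782 -2.7478] [0.5552 0.0146 0.2151] [-0.0253  0.2309 -0.8073] [ 0.046   0.1626 -0.0621] 0.04895238785392617
y [ 0.4875  0.107  -0.8665] x [-0.565   0.7953 -0.2197]
phi 26.093417053520437 -> align keep phi [ 0.0004 -0.0009  0.0001]
above top along axis mm -8.708582725055717 lateral err mm [0.2507 0.0628 0.1491]
```

>>> {"method": "send_rows", "body": {"plan": [[[0, 0, 0, -0.2, -0.04, 0.35, 0.3], [0, 0, 0, 0, 0, 0, 0.3]]]}}

```text
t: 23.58
ee_pos: [0.555, 0.0146, 0.2154]
eef_rot: [-1.263, -2.088, 1.441]
ft_force: [-1.4, -0.1, -0.3]
gripper_width: 0.0488
```

```bash
python3 st.py
```

```text
23.575 [-0.3028  0.2353  1.6965  0.36    0.7791 -2.7477] [0.555  0.0146 0.2154] [-1.4374 -0.0672 -0.3135] [ 0.0815  0.1043 -0.0164] 0.0488036132977617
y [ 0.4875  0.107  -0.8666] x [-0.5651  0.7953 -0.2196]
phi 26.09423244526319 -> align keep phi [ 0.0004 -0.001   0.0001]
above top along axis mm -8.328037173797442 lateral err mm [0.2168 0.0705 0.131 ]
```

>>> {"method": "send_rows", "body": {"plan": [[[0, 0, 0, -0.2, -0.04, 0.35, 0.3], [0, 0, 0, 0, 0, 0, 0.3]]]}}

```text
t: 23.82
ee_pos: [0.5548, 0.0145, 0.2158]
eef_rot: [-1.263, -2.088, 1.441]
ft_force: [0.3, 0.3, -0.6]
gripper_width: 0.049
```

```bash
python3 st.py
```

```text
23.825 [-0.3031  0.2346  1.6964  0.3598  0.78   -2.7476] [0.5548 0.0145 0.2158] [ 0.2788  0.3261 -0.5575] [ 0.0448  0.1358 -0.0004] 0.049001806394383424
y [ 0.4875  0.107  -0.8666] x [-0.565   0.7953 -0.2196]
phi 26.0925010524705 -> align keep phi [ 0.0004 -0.001   0.0001]
above top along axis mm -7.931993590812883 lateral err mm [0.2128 0.0559 0.1269]
```

>>> {"method": "send_rows", "body": {"plan": [[[0, 0, 0, -0.2, -0.04, 0.35, 0.3], [0, 0, 0, 0, 0, 0, 0.3]]]}}

```text
t: 24.08
ee_pos: [0.5546, 0.0145, 0.216]
eef_rot: [-1.263, -2.088, 1.441]
ft_force: [0.6, -0.3, -2.7]
gripper_width: 0.0489
```

>>> {"method": "send_rows", "body": {"plan": [[[0, 0, 0, -0.2, -0.04, 0.35, 0.3], [0, 0, 0, 0, 0, 0, 0.3]]]}}

```text
t: 24.32
ee_pos: [0.5544, 0.0145, 0.2163]
eef_rot: [-1.263, -2.088, 1.441]
ft_force: [2.6, -0.9, -4.4]
gripper_width: 0.0487
```

>>> {"method": "send_rows", "body": {"plan": [[[0, 0, 0, -0.2, -0.04, 0.35, 0.3], [0, 0, 0, 0, 0, 0, 0.3]]]}}

```text
t: 24.58
ee_pos: [0.5542, 0.0144, 0.2165]
eef_rot: [-1.263, -2.088, 1.441]
ft_force: [3.6, 0.7, -6.2]
gripper_width: 0.0489
```

```bash
python3 st.py
```

```text
24.575 [-0.3037  0.2327  1.6962  0.3592  0.7825 -2.7472] [0.5542 0.0144 0.2165] [ 3.6223  0.7094 -6.2237] [ 0.0629  0.018  -0.0222] 0.048901517332789794
y [ 0.4871  0.1071 -0.8668] x [-0.5651  0.7953 -0.2193]
phi 26.086261707114367 -> align keep phi [ 0.0003 -0.0015 -0.    ]
above top along axis mm -6.964551771144429 lateral err mm [0.0913 0.0491 0.0576]
```

The thread still holds, with a pull of about 7 N. Backing off into the play, then regripping for a third stroke.

>>> {"method": "send_rows", "body": {"plan": [[[0, 0, 0, 0.3, 0.065, -0.52, 0.3], [0, 0, 0, 0.3, 0.065, -0.52, 0.3], [0, 0, 0, 0.3, 0.065, -0.52, 0.3], [0, 0, 0, 0.3, 0.065, -0.52, 0.3], [0, 0, 0, 0, 0, 0, 0.3]]]}}

```text
t: 25.2
ee_pos: [0.5554, 0.0147, 0.2148]
eef_rot: [-1.263, -2.088, 1.441]
ft_force: [0.2, 0.7, -0.9]
gripper_width: 0.0486
```

```bash
python3 st.py
```

```text
25.2 [-0.3022  0.2367  1.6966  0.3603  0.7774 -2.7479] [0.5554 0.0147 0.2148] [ 0.2423  0.6999 -0.8919] [0.0826 0.1394 0.0153] 0.04857811772766962
y [ 0.4876  0.107  -0.8665] x [-0.5651  0.7953 -0.2197]
phi 26.09798373262819 -> align keep phi [ 0.0003 -0.0009  0.0001]
above top along axis mm -9.089513802804499 lateral err mm [0.2753 0.1145 0.1695]
```

>>> {"method": "send_rows", "body": {"plan": [[[0, 0, 0, 0, 0, 0, 0.6], [0, 0, 0, 0, 0, 0, 0.72], [0.0879, 0.0193, -0.1559, 0, 0, 0, 0.72], [0.0879, 0.0193, -0.1559, 0, 0, 0, 0.72], [0.0879, 0.0193, -0.1559, 0, 0, 0, 0.72], [0.0879, 0.0193, -0.1559, 0, 0, 0, 0.72], [0.0879, 0.0193, -0.1559, 0, 0, 0, 0.72], [0.0879, 0.0193, -0.1559, 0, 0, 0, 0.72], [0.0879, 0.0193, -0.1559, 0, 0, 0, 0.72], [0.0879, 0.0193, -0.1559, 0, 0, 0, 0.72], [0.0879, 0.0193, -0.1559, 0, 0, 0, 0.72], [0.0879, 0.0193, -0.1559, 0, 0, 0, 0.7], [0, 0, 0, 0, 0, 0, 0.65]]]}}

```text
t: 26.82
ee_pos: [0.5554, 0.0146, 0.2148]
eef_rot: [-1.506, -0.753, -0.074]
ft_force: [-0.6, -0.1, -0.3]
gripper_width: 0.0577
```

```bash
python3 st.py
python3 - <<'E'
from h import *
p=env.grab_frame("wrist"); save(p,f"pics/w6.png")
E
```

```text
26.825 [-0.3031  0.2366  1.6974  0.3632  0.7768 -0.9524] [0.5554 0.0146 0.2148] [-0.5996 -0.1354 -0.2956] [-0.1126  0.1065 -0.0174] 0.05774458904310989
y [ 0.4885  0.1081 -0.8659] x [0.7753 0.4016 0.4875]
phi 283.0489581466775 -> align keep phi [-0.0007  0.0002 -0.0004]
above top along axis mm -9.084729581332672 lateral err mm [0.2913 0.0572 0.1714]
```

View pics/w6.png

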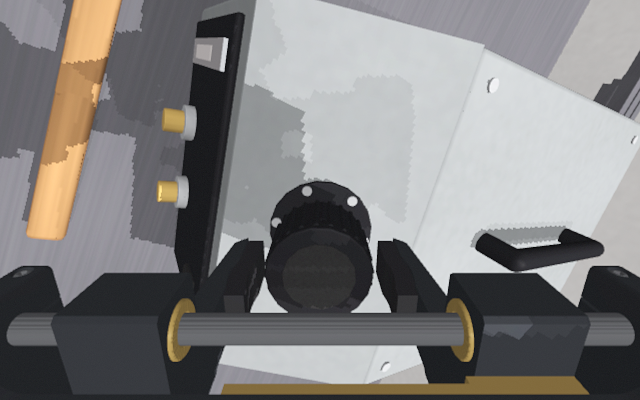

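The cap is still on the neck and centred, with its head spanning columns 265–373. Closing again.

>>> {"method": "send_rows", "body": {"plan": [[[0, 0, 0, 0, 0, 0, 0.6], [0, 0, 0, 0, 0, 0, 0.575], [0, 0, 0, 0, 0, 0, 0.56]]]}}

```text
t: 27.25
ee_pos: [0.5554, 0.0147, 0.2147]
eef_rot: [-1.506, -0.752, -0.074]
ft_force: [-1.3, -1.3, 1.2]
gripper_width: 0.0494
```

```bash
python3 st.py
```

```text
27.25 [-0.3031  0.2366  1.6975  0.3631  0.7769 -0.9515] [0.5554 0.0147 0.2147] [-1.318  -1.3015  1.1933] [-0.0742  0.1651 -0.014 ] 0.04936416138043706
y [ 0.4882  0.1082 -0.866 ] x [0.7757 0.4009 0.4874]
phi 283.0005076956571 -> align keep phi [-0.0007 -0.0001 -0.0004]
above top along axis mm -9.11861811446764 lateral err mm [0.1976 0.091  0.1227]
```

>>> {"method": "send_rows", "body": {"plan": [[[0, 0, 0, 0, 0, 0, 0.52], [0, 0, 0, 0, 0, 0, 0.3], [0, 0, 0, 0, 0, 0, 0.3], [-0.0732, -0.0161, 0.13, -0.093, -0.02, 0.165, 0.3], [-0.0732, -0.0161, 0.13, -0.093, -0.02, 0.165, 0.3], [-0.0732, -0.0161, 0.13, -0.093, -0.02, 0.165, 0.3], [-0.0732, -0.0161, 0.13, -0.093, -0.02, 0.165, 0.3], [-0.0732, -0.0161, 0.13, -0.093, -0.02, 0.165, 0.3], [-0.0732, -0.0161, 0.13, -0.093, -0.02, 0.165, 0.3], [-0.0732, -0.0161, 0.13, -0.093, -0.02, 0.165, 0.3], [0, 0, 0, 0, 0, 0, 0.3]]]}}

```text
t: 28.62
ee_pos: [0.5548, 0.0145, 0.2159]
eef_rot: [-1.495, -1.565, 0.77]
ft_force: [-0.4, -0.9, 0.6]
gripper_width: 0.0493
```

```bash
python3 st.py
```

```text
28.625 [-0.3038  0.2344  1.6962  0.3616  0.7811 -1.9984] [0.5548 0.0145 0.2159] [-0.3663 -0.8959  0.5562] [0.0195 0.1369 0.0379] 0.049325124805207066
y [ 0.4875  0.1082 -0.8664] x [0.0406 0.9884 0.1462]
phi 343.06666287245633 -> align keep phi [-0.0007 -0.0009 -0.0005]
above top along axis mm -7.776012572921416 lateral err mm [0.2959 0.0551 0.1737]
```

>>> {"method": "send_rows", "body": {"plan": [[[0, 0, 0, -0.25, -0.05, 0.43, 0.3], [0, 0, 0, -0.25, -0.05, 0.43, 0.3], [0, 0, 0, -0.25, -0.05, 0.43, 0.3], [0, 0, 0, 0, 0, 0, 0.3]]]}}

```text
t: 29.12
ee_pos: [0.554, 0.0143, 0.2172]
eef_rot: [-1.495, -1.566, 0.771]
ft_force: [0.3, -0.3, -1.2]
gripper_width: 0.049
```

>>> {"method": "send_rows", "body": {"plan": [[[0, 0, 0, -0.25, -0.05, 0.43, 0.3], [0, 0, 0, 0, 0, 0, 0.3]]]}}

```text
t: 29.38
ee_pos: [0.5538, 0.0143, 0.2176]
eef_rot: [-1.495, -1.566, 0.771]
ft_force: [-0.6, 0.4, -1.3]
gripper_width: 0.0491
```

>>> {"method": "send_rows", "body": {"plan": [[[0, 0, 0, -0.25, -0.05, 0.43, 0.3], [0, 0, 0, 0, 0, 0, 0.3]]]}}

```text
t: 29.62
ee_pos: [0.5535, 0.0143, 0.2181]
eef_rot: [-1.495, -1.566, 0.771]
ft_force: [-0.0, 1.1, -0.9]
gripper_width: 0.049
```

```bash
python3 st.py
```

```text
29.625 [-0.3052  0.2296  1.6956  0.3604  0.7868 -1.9988] [0.5535 0.0143 0.2181] [-0.0069  1.0847 -0.8727] [0.0349 0.1476 0.0244] 0.04897228193541487
y [ 0.4874  0.1082 -0.8665] x [0.0395 0.9885 0.1457]
phi 343.1389580550988 -> align keep phi [-0.0007 -0.0011 -0.0005]
above top along axis mm -5.254682548174261 lateral err mm [0.2105 0.1133 0.1327]
```

>>> {"method": "send_rows", "body": {"plan": [[[0, 0, 0, -0.25, -0.05, 0.43, 0.3], [0, 0, 0, -0.25, -0.05, 0.43, 0.3], [0, 0, 0, -0.25, -0.05, 0.43, 0.3]]]}}

```text
t: 30.0
ee_pos: [0.5527, 0.0141, 0.2194]
eef_rot: [-1.495, -1.566, 0.771]
ft_force: [0.8, 0.2, -1.1]
gripper_width: 0.049
```

>>> {"method": "send_rows", "body": {"plan": [[[0, 0, 0, -0.5, -0.1, 0.87, 0.3], [0, 0, 0, -0.5, -0.1, 0.87, 0.3], [0, 0, 0, -0.5, -0.1, 0.87, 0.3], [0, 0, 0, -0.5, -0.1, 0.87, 0.3], [0, 0, 0, -1, -0.2, 1.73, 0.3], [0, 0, 0, -1, -0.2, 1.73, 0.3]]]}}

```text
t: 30.75
ee_pos: [0.5487, 0.0133, 0.2264]
eef_rot: [-1.495, -1.566, 0.771]
ft_force: [-0.1, -0.2, -0.3]
gripper_width: 0.0492
```

>>> {"method": "send_rows", "body": {"plan": [[[0, 0, 0, -2.5, -0.5, 4.3, 0.3], [0, 0, 0, -2.5, -0.5, 4.3, 0.3], [0, 0, 0, -5, -1.1, 8.7, 0.3], [0, 0, 0, -5, -1.1, 8.7, 0.3], [0, 0, 0, -10, -2.2, 17.3, 0.3], [0, 0, 0, -10, -2.2, 17.3, 0.3], [0, 0, 0, -10, -2.2, 17.3, 0.3], [0, 0, 0, 0, 0, 0, 0.3]]]}}

```text
t: 31.75
ee_pos: [0.5036, 0.0033, 0.3057]
eef_rot: [-1.498, -1.568, 0.77]
ft_force: [-0.1, 0.3, -1.3]
gripper_width: 0.049
```

```bash
python3 st.py
python3 - <<'E'
from h import *
for c in ["wrist","scene"]:
    p=env.grab_frame(c); save(p,f"pics/{c}7.png")
    P=cloud(p)
    for d in env.masks_of(p,"tray")[:1]: print(c,d["conf"],d["location"],np.median(P[d["pixels"]],0))
s=env.observe(); R0=R.from_rotvec(s["eef_rot"])
print("align down",R.align_vectors([[0,0,-1]],[R0.as_matrix()[:,1]])[0].as_rotvec())
E
```

```text
31.75 [-0.3744  0.0511  1.6403  0.3319  1.0264 -1.9792] [0.5036 0.0033 0.3057] [-0.1024  0.3112 -1.2832] [0.0145 0.1271 0.0069] 0.049001852405640804
y [ 0.49    0.1069 -0.8652] x [0.0396 0.9887 0.1446]
phi 343.1625418736038 -> align keep phi [0.0003 0.0018 0.0004]
above top along axis mm 96.16366637919788 lateral err mm [-0.1228 -0.0127 -0.0708]
wrist 0.62 [25.6, 31.8] [ 0.4774854  -0.24829285  0.00370529]
scene 0.88 [196.4, 219.2] [ 0.4057493  -0.29703898  0.00466135]
align down [-0.11377622  0.50899444  0.        ]
```

View pics/wrist7.png

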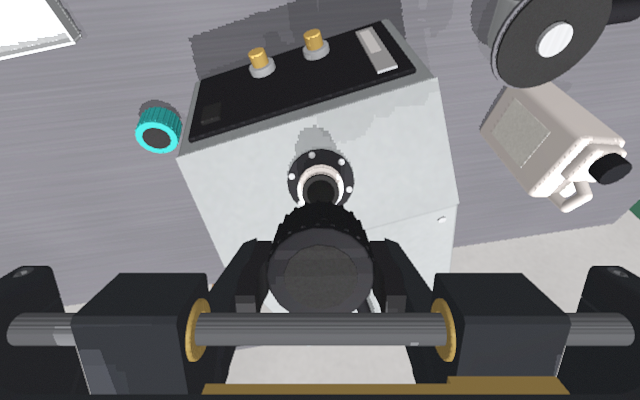

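View pics/scene7.png

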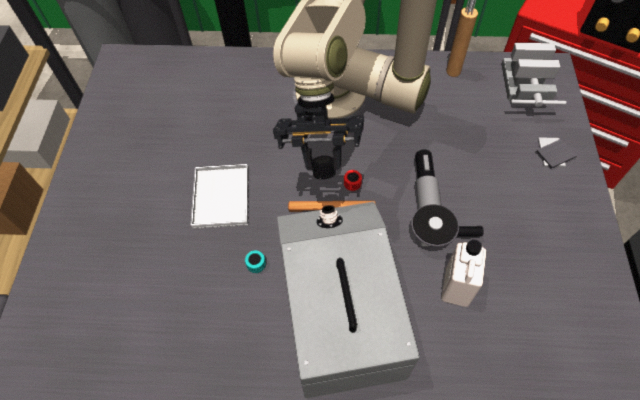

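The wrist and scene pictures show the cap held in the fingers, with the white neck bare at (185,320) in wrist and (213,329) in scene. Now carrying it to the tray.

>>> {"method": "send_rows", "body": {"plan": [[[-0.0114, 0.0509, 0, -5, -15, 0, 0.3], [-0.0114, 0.0509, 0, -10, -30, 0, 0.3], [-0.0114, 0.0509, 0, -10, -30, 0, 0.3], [-0.0114, 0.0509, 0, -10, -30, 0, 0.3], [-0.0114, 0.0509, 0, -10, -30, 0, 0.3], [-0.0114, 0.0509, 0, -10, -30, 0, 0.3], [-0.0114, 0.0509, 0, -10, -30, 0, 0.3], [-0.0114, 0.0509, 0, -10, -30, 0, 0.3], [-0.0114, 0.0509, 0, -10, -30, 0, 0.3], [-0.0114, 0.0509, 0, -10, -30, 0, 0.3], [0, 0, -0.12, -3, -16, -15, 0.3], [0, 0, -0.12, 0, 0, -20, 0.3], [0, 0, -0.12, 0, 0, -20, 0.3], [0, 0, -0.12, 0, 0, -20, 0.3], [0, 0, -0.12, 0, 0, -20, 0.3], [0, 0, -0.12, 0, 0, -20, 0.3], [0, 0, -0.12, 0, 0, -20, 0.3], [0, 0, 0, 0, 0, 0, 0.3]]]}}

```text
t: 34.2
ee_pos: [0.4055, -0.2969, 0.1676]
eef_rot: [-1.507, -0.511, 0.514]
ft_force: [0.1, 0.5, -1.0]
gripper_width: 0.0491
```

```bash
cat > dn.py <<'E'
from h import *
np.set_printoptions(precision=4,suppress=True)
s=env.observe(); M=R.from_rotvec(s["eef_rot"]).as_matrix()
print(s["t"],s["q"],s["ee_pos"],s["ft_force"],s["gripper_width"]); print("x",M[:,0],"y",M[:,1],"align down",R.align_vectors([[0,0,-1]],[M[:,1]])[0].as_rotvec(), "jaw az",np.degrees(np.arctan2(M[1,0],M[0,0])))
E
python3 dn.py
python3 - <<'E'
from h import *
for c in ["wrist","scene"]:
    p=env.grab_frame(c); save(p,f"pics/{c}8.png"); P=cloud(p); X=P.reshape(-1,3); I=p["img"].reshape(-1,3).astype(int)
    m=(p["range_z"].ravel()>0)&(abs(X[:,0]-.405)<.13)&(abs(X[:,1]+.297)<.105)&(X[:,2]>.014)&(X[:,2]<.026)&(I.min(1)>100)
    B=X[m]; print(c,m.sum(),cv2.minAreaRect(B[:,:2].astype(np.float32)))
    print("floor",np.median(X[(abs(X[:,0]-.405)<.07)&(abs(X[:,1]+.297)<.05)&(X[:,2]<.02)&(I.min(1)>100),2]))
    s=env.observe()["ee_pos"]; m=(np.linalg.norm(X[:,:2]-s[:2],axis=1)<.024)&(X[:,2]>s[2]-.02)&(X[:,2]<s[2]+.035)&(p["range_z"].ravel()>0)
    if m.sum()>10: print("cap region z pct",np.percentile(X[m,2],[2,25,50,75,98]),m.sum())
E
```

```text
34.2 [-0.8678  0.367   1.5428 -0.0005  1.2344 -1.5224] [ 0.4055 -0.2969  0.1676] [ 0.1238  0.4915 -0.9666] 0.0491156743428376
x [ 0.7932  0.609  -0.0006] y [-0.002   0.0016 -1.    ] align down [-0.0016 -0.002   0.    ] jaw az 37.51424931487319
wrist 1895 ((0.405208945274353, -0.2955496311187744), (0.190273255109787, 0.15012668073177338), 6.121033191680908)
floor 0.0031557689022180258
cap region z pct [0.18601665 0.18683462 0.18724992 0.1876543  0.18846065] 7071
scene 292 ((0.4053034782409668, -0.29523923993110657), (0.19514885544776917, 0.15189431607723236), 6.347018718719482)
floor 0.0039061835398372935
```

View pics/wrist8.png

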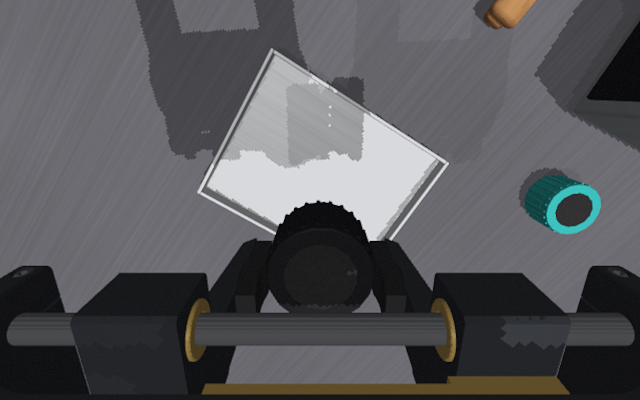

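View pics/scene8.png

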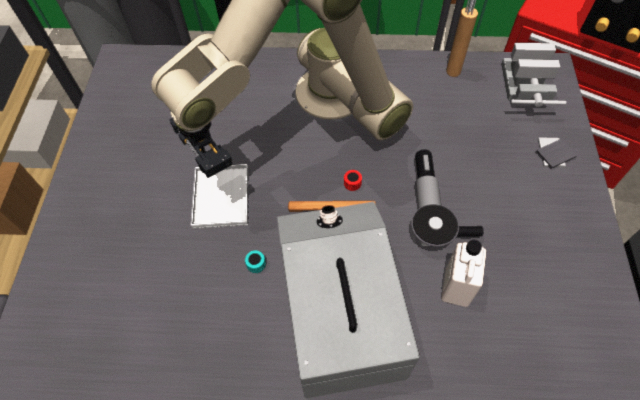

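The wrist picture shows the tray beneath the held cap, and the tray rim fits 190 x 150 mm centred at (0.405, -0.296). The cap rim is about 15 mm below the TCP, so contact should come at a TCP height of about 18 mm.

>>> {"method": "send_rows", "body": {"plan": [[[-0.0016, -0.002, 0, 0, 1, -10, 0.3], [0, 0, -0.17, 0, 0, -20, 0.3], [0, 0, -0.17, 0, 0, -20, 0.3], [0, 0, -0.17, 0, 0, -20, 0.3], [0, 0, 0, 0, 0, -20, 0.3], [0, 0, 0, 0, 0, -20, 0.3], [0, 0, 0, 0, 0, -15, 0.3], [0, 0, 0, 0, 0, -10, 0.3], [0, 0, 0, 0, 0, -6, 0.3], [0, 0, 0, 0, 0, -3, 0.3], [0, 0, 0, 0, 0, 0, 0.3]]]}}

```text
t: 35.67
ee_pos: [0.4058, -0.2966, 0.0253]
eef_rot: [-1.572, -0.113, 0.112]
ft_force: [0.4, -0.8, -0.3]
gripper_width: 0.0489
```

>>> {"method": "send_rows", "body": {"plan": [[[0, 0, 0, 0, 0, -1, 0.3], [0, 0, 0, 0, 0, -1, 0.3], [0, 0, 0, 0, 0, 0, 0.3]]]}}

```text
t: 36.05
ee_pos: [0.4058, -0.2965, 0.0232]
eef_rot: [-1.572, -0.113, 0.112]
ft_force: [0.4, -0.9, 0.0]
gripper_width: 0.0485
```

```bash
python3 dn.py
```

```text
36.05 [-0.8661  0.5729  1.7149 -0.0025  0.8504 -1.0079] [ 0.4058 -0.2965  0.0232] [ 0.3773 -0.8878  0.0194] 0.04854663985434168
x [0.9897 0.143  0.0001] y [ 0.0007 -0.0038 -1.    ] align down [0.0038 0.0007 0.    ] jaw az 8.221068734220417
```

>>> {"method": "send_rows", "body": {"plan": [[[0.0038, 0.0007, 0, 0, 0, -1, 0.3], [0, 0, 0, 0, 0, -1, 0.3], [0, 0, 0, 0, 0, -1, 0.3], [0, 0, 0, 0, 0, 0, 0.3]]]}}

```text
t: 36.55
ee_pos: [0.4057, -0.2964, 0.0201]
eef_rot: [-1.568, -0.112, 0.113]
ft_force: [0.5, -0.3, -0.0]
gripper_width: 0.0491
```

>>> {"method": "send_rows", "body": {"plan": [[[0, 0, 0, 0, 0, -0.5, 0.3], [0, 0, 0, 0, 0, -0.5, 0.3], [0, 0, 0, 0, 0, 0, 0.3]]]}}

```text
t: 36.92
ee_pos: [0.4057, -0.2964, 0.0191]
eef_rot: [-1.568, -0.113, 0.113]
ft_force: [-0.5, 0.1, -0.9]
gripper_width: 0.0488
```

>>> {"method": "send_rows", "body": {"plan": [[[0, 0, 0, 0, 0, -0.5, 0.3], [0, 0, 0, 0, 0, 0, 0.3]]]}}

```text
t: 37.17
ee_pos: [0.4058, -0.2965, 0.0187]
eef_rot: [-1.568, -0.113, 0.113]
ft_force: [-0.1, -0.2, -0.8]
gripper_width: 0.0492
```

>>> {"method": "send_rows", "body": {"plan": [[[0, 0, 0, 0, 0, -0.5, 0.3], [0, 0, 0, 0, 0, 0, 0.3]]]}}

```text
t: 37.42
ee_pos: [0.4058, -0.2966, 0.0186]
eef_rot: [-1.568, -0.113, 0.113]
ft_force: [-1.1, 1.4, 5.2]
gripper_width: 0.0489
```

>>> {"method": "send_rows", "body": {"plan": [[[0, 0, 0, 0, 0, -0.4, 0.3], [0, 0, 0, 0, 0, 0, 0.3]]]}}

```text
t: 37.67
ee_pos: [0.4058, -0.2966, 0.0186]
eef_rot: [-1.568, -0.113, 0.113]
ft_force: [-2.3, 1.5, 11.1]
gripper_width: 0.0489
```

>>> {"method": "send_rows", "body": {"plan": [[[0, 0, 0, 0, 0, -0.4, 0.3], [0, 0, 0, 0, 0, 0, 0.3]]]}}

```text
t: 37.92
ee_pos: [0.4058, -0.2966, 0.0185]
eef_rot: [-1.569, -0.113, 0.112]
ft_force: [-2.9, 3.3, 13.5]
gripper_width: 0.0492
```

Contact. I'll relieve it a little, open gradually and retreat straight up.

>>> {"method": "send_rows", "body": {"plan": [[[0, 0, 0, 0, 0, 0.5, 0.3], [0, 0, 0, 0, 0, 0.3, 0.3], [0, 0, 0, 0, 0, 0, 0.56], [0, 0, 0, 0, 0, 0, 0.6], [0, 0, 0, 0, 0, 0, 0.66], [0, 0, 0, 0, 0, 0, 0.7], [0, 0, 0, 0, 0, 0, 0.7]]]}}

```text
t: 38.8
ee_pos: [0.4057, -0.2965, 0.0181]
eef_rot: [-1.568, -0.113, 0.113]
ft_force: [-0.3, 0.9, -0.7]
gripper_width: 0.0618
```

```bash
python3 dn.py
python3 - <<'E'
from h import *
p=env.grab_frame("wrist"); save(p,"pics/w9.png")
E
```

```text
38.8 [-0.8671  0.5826  1.7169  0.      0.8424 -1.0106] [ 0.4057 -0.2965  0.0181] [-0.2833  0.9435 -0.7426] 0.06176218821313916
x [ 0.9897  0.143  -0.0001] y [-0.0002  0.0002 -1.    ] align down [-0.0002 -0.0002  0.    ] jaw az 8.221187930961047
```

View pics/w9.png

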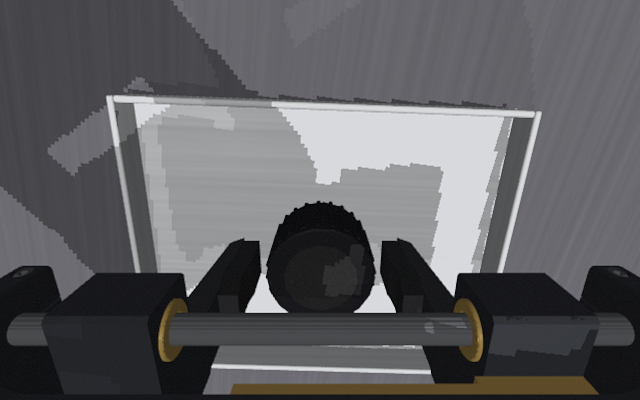

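The cap stands in the tray at (270,322), and both fingers are clear of it. Lifting away.

>>> {"method": "send_rows", "body": {"plan": [[[0, 0, 0, 0, 0, 5, 0.7], [0, 0, 0, 0, 0, 10, 0.7], [0, 0, 0, 0, 0, 20, 0.75], [0, 0, 0, 0, 0, 40, 0.75], [0, 0, 0, 0, 0, 40, 0.75], [0, 0, 0, 0, 0, 40, 0.75], [0, 0, 0, -20, 0, 30, 0.75], [0, 0, 0, -30, 0, 0, 0.75], [0, 0, 0, -30, 0, 0, 0.75], [0, 0, 0, 0, 0, 0, 0.75], [0, 0, 0, 0, 0, 0, 0.75]]]}}

```text
t: 40.22
ee_pos: [0.3262, -0.2966, 0.2037]
eef_rot: [-1.569, -0.113, 0.112]
ft_force: [-0.0, -0.6, -0.3]
gripper_width: 0.066
```

```bash
python3 dn.py
python3 - <<'E'
from h import *
for c in ["wrist","scene"]:
    p=env.grab_frame(c); save(p,f"pics/{c}10.png"); X=cloud(p).reshape(-1,3); I=p["img"].reshape(-1,3)
    m=(abs(X[:,0]-.405)<.05)&(abs(X[:,1]+.297)<.05)&(X[:,2]>.03)&(X[:,2]<.06)&(I.max(1)<110)
    B=X[m]; h=np.median(B[:,2]); T=B[abs(B[:,2]-h)<.002]; q=T.mean(0); nn=np.linalg.svd(T-q,full_matrices=False)[2][2]
    print(c,m.sum(),"top z",h,"centre",cv2.minEnclosingCircle(T[:,:2].astype(np.float32)),"tilt",np.arccos(abs(nn[2])))
    for k in ["grinder","jug","brush"]:
        for d in env.place_of(p,k)[:1]: print(k,d["conf"],d["location"],w(p,*d["location"]))
E
```

```text
40.225 [-1.0078  0.223   1.6416  0.0002  1.2761 -1.1511] [ 0.3262 -0.2966  0.2037] [-0.0267 -0.6296 -0.3006] 0.06599299555572984
x [0.9898 0.1428 0.0006] y [ 0.0007 -0.0007 -1.    ] align down [0.0007 0.0007 0.    ] jaw az 8.209344885119172
wrist 1822 top z 0.03822786391755317 centre ((0.4048609435558319, -0.2959684133529663), 0.024713095277547836) tilt 0.006094122554975617
scene 220 top z 0.038816173968826195 centre ((0.4075641930103302, -0.2955174744129181), 0.024494633078575134) tilt 0.002362466167350222
grinder 0.77 [203.9, 426.5] [0.44454679 0.27180208 0.05999783]
jug 0.64 [286.8, 455.8] [0.69607181 0.31711297 0.10993234]
brush 0.66 [207.2, 324.3] [0.55169296 0.00615966 0.21333501]
```

View pics/scene10.png

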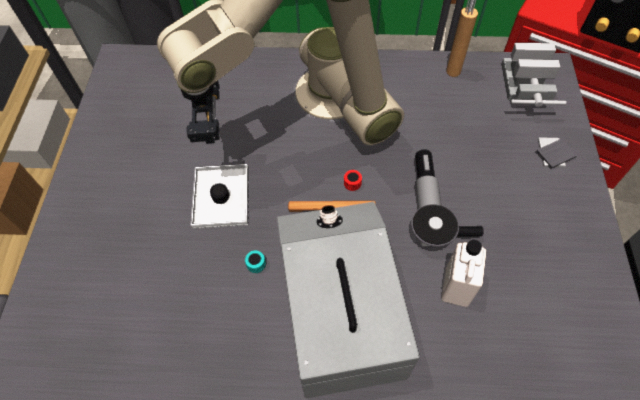

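View pics/wrist10.png

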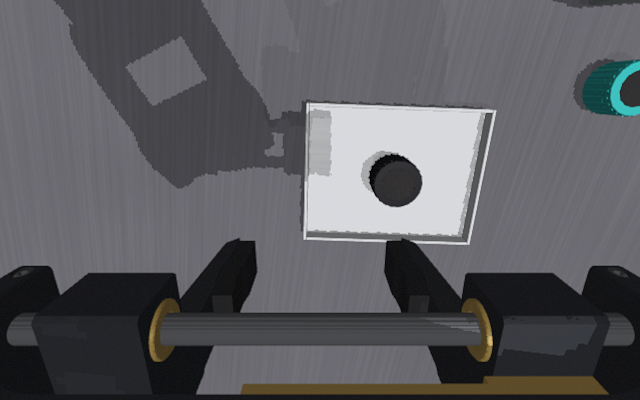

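The cap stands upright in the middle of the tray at (193,220) in scene. Its top is at 38 mm, which is the 3 mm floor plus the 35 mm cap, and the tilt is under 0.01 rad. Handing in.

```bash
python3 -c "
from bench import env
print(env.close_job())"
```

```text
the job is handed in; nothing more can be done
None
```

I unscrewed the cap in three turning strokes, about 670° in all, and it came off held in the fingers. It now stands open side down in the middle of the tray, and I have handed the job in. No verdict is reported.

- **Final position:** the last pictures show the cap within about 3 mm of the tray's centre. Its top is at 38 mm, which means the rim is on the 3 mm floor, and its tilt is under 0.01 rad. The gripper is clear and touching nothing.
- **Forces while unscrewing:** side readings stayed at about 3 N or less. The most on the thread was a pull test at about 609°, where the thread still held. It read about 7 N at the wrist, under the 9 N limit but more than the gentle pull asked for, so I backed off and did the third stroke. I could only read the wrist force, not the force between cap and neck.
- **Setting down:** it was a little firmer than needed, about 13.5 N against the 40 N limit.
- **Other objects:** the grinder and jug were found within about 5 mm of where they started. The brush detection failed: it reported the neck instead, as it also did at the start. The pictures show the brush where it was, and nothing touched it.

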